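# Move a wire feeder's lift-off door by its sprung hinge pin

## Robot

A 7-joint arm with a two-finger parallel gripper is mounted at the origin on the work surface. World frame = base frame: x ahead of the robot, y to its left, z up, the work surface at z = 0. Lengths are in m, angles in rad, forces in N, time in s.
With the tool pointing down it reaches from about 0.4 to 0.875 m from the base axis. Payload 19.3 kg.
Tool frame: the origin (TCP) lies on the centre line of the jaws, within the pads' length; the fingertips stand 25 mm ahead of it and the grasp point (between the pads) lies 6 mm ahead of it (tips_ahead is the distance from the TCP to the fingertips, in m); z points along the fingers, y is the direction in which the jaws open and shut (so a half turn about z gives the same grasp; the last joint's range is limited). The gripper opens to 85 mm and grips with 20 to 120 N. Pads are 22 mm wide; open, the fingers measure 114 mm over their backs; the gripper's body (76 mm by 85 mm) begins 54 mm behind the grasp point. The pads swing forward as they close: fully open they stand 13 mm farther back than shut.
Start: joints at [-0.07, 0.521, -0.036, 1.599, 0.021, 1.021, -0.113], TCP at [0.625, -0, 0.256] pointing down, gripper open.
Joint ranges: [-2.91, 2.91], [-0.3, 2.13], [-1.5, 1.42], [0.17, 2.43], [-1.26, 4.41], [0.16, 1.93], [-2.52, 2.52]. Speed limits (rad/s): [1.89, 1.89, 2.39, 2.39, 3.01, 3.01, 3.01].

## Interface

Orientations are given as [roll, pitch, yaw] about the fixed x, y, z axes, in that order (R = Rz(yaw) Ry(pitch) Rx(roll)).
In Python, from workcell import observe, grab_frame, job_done, outline_of, tips_ahead gives the robot as it stands. The module is installed in compiled form; this text tells all that it offers.
- The arm moves only by the tool move_arm, never from a script. Its argument "motion" is a list of rows, each a list of 2 entries, a list of its own where there are three numbers: the shift along the world's x, y, z in mm, then the turn, a rotation vector about the world's x, y, z in rad. A call has 1 to 12 rows; each row is the pose to reach, as a shift and turn from the pose commanded when the call began; what a row does not reach only later rows make up. A row lasts 1/8 s, in which the tool goes at most 62.5 mm and 10.7 degrees, less where a joint would pass 70% of its speed; a pose out of reach is approached as far as the arm can. A call with a gripper value outside its range is refused whole. "jaw" is the finger opening in mm, from 0 to 85.4, set as the call begins (left out, the last holds). The fingers move at their own pace and stop on an object; "grip_force" is the grip in N (left out, the last holds). Time passes only in rows, so rows that repeat a pose let the fingers close. It gives the time, the measured TCP pose, the force and the opening at its end, in the units of the state.
- observe(): the state, without advancing time (a new reading comes with each control period).
- grab_frame(name): name is "scene" or "side" or "wrist"; returns a dict with "frame" (480x640x3 uint8, red, green, blue), "fx", "fy", "cx", "cy" (pixels), "T" (4x4, takes a point from camera to world coordinates); the wrist camera has in their place "mount" (4x4, takes a point from camera to tool coordinates, whose origin is the TCP and whose axes are the flange's). Camera axes: x right, y down, z forward; pixel columns grow to the right and rows downward; lengths in m; the calibration is good to about 2 mm. A picture is of the moment at which its call begins: read the wrist's pose just before it. There is no depth.
- job_done(): hands the job in, once; it reports no verdict.
Trained networks look in the newest picture that a camera, given by its name, has taken for a name from the list of things; names that differ only in an ending like _2 or _b are one class to them, and where a whole thing is asked for, a point or a joint stands for the part that bears it (a point fixed in the world has none). Each returns a list of dicts, best first, with "score" (0 to 1); they miss things now and then, are a little off and sometimes report something else, mostly with a low value. They report only what shows in the picture. A call takes as long as a camera call. They do not tell look-alikes from the thing itself.
- outline_of(label, camera): "pixels" (480x640 bool, what is visible of it) and "pixel" ([column, row] in pixels, amid what is visible of it).
The state is a dict: "clock": time; "qpos": joint angles; "qd": joint speeds; "joint_efforts": joint torques, N m; "position": TCP position; "tool_rot": TCP orientation; "force": force on the tool from outside, world axes, zero at the start; "moment": the same for the moment, N m; "grip_width": finger opening in m.
Only numpy, scipy, OpenCV 4.12 (cv2) and the standard library are available. Lean on these libraries where they do the work, as an engineer would, in place of code of your own. Each camera call takes 0.05 s, during which the arm holds its last target.

## Task

One of the two wire feeders on the welding bench has its small roll door hung on its hinge bracket; the other has none. Pinch the door's sprung hinge pin back, lift the door off and hang it on the other feeder's bracket: the plain stub down in the open slot, the sprung pin fully out through the holed lug, the door hanging upright and still. That bracket was clamped on by eye, so feel for the place with the pin held back; never force, pry or drop the door, and leave the other things on the bench where they are.

Things in the scene. Friction and masses are not known exactly. Their poses are not given: they have to be found in the camera images.
- door_mid (a point): The loose roll door (steel, 0.45 kg): this point is on its hinge axis, midway. Door axes: y along the hinge toward the plain stub, z up, x normal to the panel, into the feeder. A 16 mm hinge tube ends in square collars (22 mm wide and high), end faces at y = -90 and +90 mm. The panel (3 mm thick, 144 mm wide) hangs to 97 mm below the axis. Carried by the pinch of its two finger plates.
- fixed_plate (a point): Fixed finger plate standing on the door's tube: upright steel, 24 mm wide (x), 5 mm thick (y); this point is on its outer face, at door y = +19 mm, 28 mm above the axis. Both plates reach 44 mm above the axis and are free to grip from 12 mm up. It stays put as the pin is drawn: a pinch centred on the door's middle or a little to -y does not shove the door against the +y lug.
- pin_plate (a point): The sprung pin's finger plate, same size; this point is on its outer face, 28 mm above the axis, at door y = -34 mm with the pin out (53 mm over both plates), -19 mm with it fully in (38 mm over both). Squeeze it toward the fixed plate to draw the pin in; hold the pinch to carry the door; letting go springs the pin out.
- stub_tip (a point): Tip of the door's fixed plain stub: on the axis, 8 mm in diameter, 15 mm long beyond the +y collar. At the other end, beyond the -y collar, the sprung pin has the same size and a tapered tip; fully drawn in, its tip is flush with the collar's face.
- pin (a joint): How far the door's sprung hinge pin is drawn in, in m: 0 fully out, 0.015 fully in. The spring pushes it out with 4 N at 0 and 7 N at 0.015.
- old_feeder: Wire feeder with the door on at first: blue case, fixed, 160 mm deep (x), 240 wide (y), 150 high (carry handle 192); origin under its centre on the bench, x from its front (door side, toward the robot) to its back. The hung door's axis runs along y at x = -96, z = 165 mm its +y collar against the +y lug (it can shift 5 mm to -y). With the pin fully in it lifts straight up; the panel must clear the lug tops before moving sideways.
- new_feeder: The wire feeder without a door: fixed, same make, size and axes, bracket of the same sizes (hung door: axis at x = -96, z = 165 mm). But its bracket was clamped on by eye: shifted along the feeder's y by an unmeasured amount, up to 10 mm either way, where it stays. Seat the door gently: above 40 N on either feeder something bends.
- new_hinge (a point): Nominal middle of the new feeder's hinge axis (on the case, not on the shifted bracket). Lugs: 8 mm thick, 32 mm wide in x, inner faces 92.5 mm either side of the bracket's true middle. The +y lug is an open-topped slot 14 mm wide, top 14 mm above the axis, for the stub; the -y lug has a closed hole 14 x 14 mm for the pin, 6 mm below to 8 above the axis, top 16 mm above the axis.
- new_case_front (a point): Middle of the top edge of the new feeder's front, z = 150 mm. With the pin drawn in, the door drops between the lugs if within 2.5 mm of the bracket's middle along y and 3 mm along x. If not, an end collar lands on a lug about 25 mm above the seat: the +y end if the door is too far to +y, the -y end if too far to -y.
- hammer: Bystander: a hammer lying on the bench.
- wrench: Bystander: a wrench lying on the bench.
- square_tube: Bystander: an offcut of square steel tube, 150 x 30 x 30 mm.
- spray_can: Bystander: a grey can, 56 mm in diameter, 130 mm tall; origin under its centre.
- wire_spool: Bystander: a black wire spool lying flat, 100 mm in diameter, 46 mm high.
- magnet_square: Bystander: an L-shaped grey welding square, 100 x 90 x 25 mm.
- mug: Bystander: a white mug, 85 mm tall.
Not all that is in view belongs to the job. There is more than one size of the part that bears door_mid; the job needs the larger.

How it is judged:
On the way, in this order (a step that is already met when the one before it is completed fails the run):
1. the pin is drawn in and the door lifted clear of the old feeder's bracket (z of door_mid in the frame of old_feeder above 0.2 m and value of joint pin above 0.01 m), for 0.2 s.
2. the door is down in the new feeder's bracket with the pin fully out (z of door_mid in the frame of new_feeder between 0.161 and 0.169 m and x of door_mid in the frame of new_feeder between -0.102 and -0.09 m and y of door_mid in the frame of new_feeder between -0.015 and 0.015 m and value of joint pin below 0.003 m), for 0.2 s.
At the end, for the whole second after the job is handed in: The door hangs still and free in the new feeder's bracket: axis 161-169 mm above the bench, 96 +-6 mm before the feeder's centre, within 15 mm of its middle, level within 0.03 rad, along the feeder within 0.06 rad, panel within 0.3 rad of plumb, pin out to within 3 mm (all of step 2 and angle between door_mid's own y axis and vertical between 1.54 and 1.602 rad and angle between the y axis of door_mid and the y axis of new_feeder, either way round below 0.06 rad and angle between door_mid's own z axis and vertical below 0.3 rad and linear speed of door below 0.03 m/s and angular speed of door below 0.25 rad/s); the robot touches nothing.
It fails at once if the door is forced, pried or dropped against the new feeder or its bracket (over 40 N) (contact force between door and new_feeder above 40 N).
It fails at once if the door is forced or pried against the old feeder or its bracket (over 40 N) (contact force between door and old_feeder above 40 N).
It fails at once if the robot pushes hard on a feeder (over 40 N) (contact force between the arm and new_feeder above 40 N or contact force between the arm and old_feeder above 40 N).
It fails at once if the door falls to the bench (height (world z) of door_mid below 0.12 m).
It fails at once if another thing on the bench is moved by more than 20 mm (distance of any of hammer, wrench, square_tube, spray_can, wire_spool, magnet_square, mug from where it was at the start of the episode above 0.02 m).
It also fails if it takes over 58 s, if anything falls off the work surface, if the arm or the gripper's body presses on something with over 40 N, if the wrist force passes 120 N, or if a joint passes its speed limit or range.

## Working session

There is one attempt and no reset: what is moved stays moved. The work goes in short steps, Python scripts to look and compute and a tool call to move; the robot and the scene stay as the last step left them, time stands still between calls to the robot, and variables do not carry over. Pictures are saved under pics/ and viewed, and the job is handed in when it is done.

Besides the shell and the picture viewer there is one more tool, called after "Request:" as name(argument=value, ...) on one line, values as JSON. move_arm: Moves the arm, as the interface text tells. Its arguments: {"type":"object","properties":{"motion":{"type":"array"},"jaw":{"type":"number"},"grip_force":{"type":"number"}},"required":["motion"]}

```bash
ls; mkdir -p pics; python3 - <<'E'
from workcell import *
import cv2,json
s=observe();print(s)
import pickle
d={}
for c in ['scene','side','wrist']:
    f=grab_frame(c);d[c]=f
    cv2.imwrite(f'pics/{c}0.png',f['frame'][:,:,::-1]); print(c,f['fx'],f['fy'],f['cx'],f['cy'],f.get('T',f.get('mount')))
pickle.dump(d,open('f0.pkl','wb'))
E
```

```text
pics
{'clock': 0.0, 'qpos': array([-0.07019072,  0.52205916, -0.03629942,  1.59994124,  0.02118624,
        1.02110128, -0.11280155]), 'qd': array([-0.00142944, -0.00086304, -0.00103607, -0.00086708,  0.00208329,
       -0.00180523,  0.00086087]), 'joint_efforts': array([-4.24098413e-03, -9.27110124e+01,  1.97758444e+00, -3.69928443e+01,
        1.76317629e-02,  8.19846697e-03, -6.58496788e-05]), 'position': array([ 6.24719425e-01, -5.07325285e-05,  2.55721804e-01]), 'tool_rot': array([-3.14047100e+00,  8.08135805e-05,  1.57074290e+00]), 'force': array([0.31137173, 0.44682123, 0.60750421]), 'moment': array([-0.03631496,  0.04626575,  0.00247218]), 'grip_width': 0.08533937312879156}
scene 542.6761787509326 542.6761787509326 318.8292461161492 235.7867963289501 [[-0.2932512   0.66845126 -0.68350321  1.51946378]
 [ 0.9559075   0.19331606 -0.22106503  0.31659594]
 [-0.01563905 -0.71819344 -0.69566774  1.10765529]
 [ 0.          0.          0.          1.        ]]
side 523.3778163686253 523.3778163686253 316.28823897273804 241.0602271167266 [[ 0.75614764 -0.44676247  0.47816738 -0.07208764]
 [-0.65434687 -0.5067795   0.5612528  -0.76162849]
 [-0.00842127 -0.73727731 -0.67553775  1.05091718]
 [ 0.          0.          0.          1.        ]]
wrist 340.9917575848168 340.9917575848168 322.6748353667037 238.15679208134966 [[-1.96417412e-04 -9.51929527e-01 -3.06317053e-01  7.96209323e-02]
 [ 9.99999867e-01 -4.09146825e-05 -5.14073538e-04  2.81843230e-04]
 [ 4.76828915e-04 -3.06317113e-01  9.51929409e-01 -1.17052249e-01]
 [ 0.00000000e+00  0.00000000e+00  0.00000000e+00  1.00000000e+00]]
```

View pics/scene0.png

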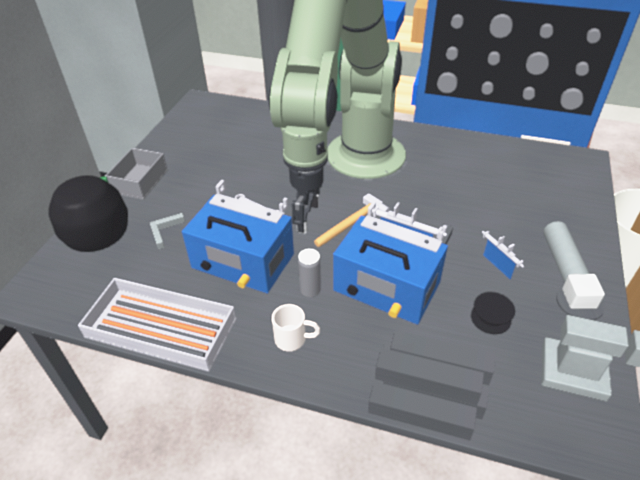

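View pics/side0.png

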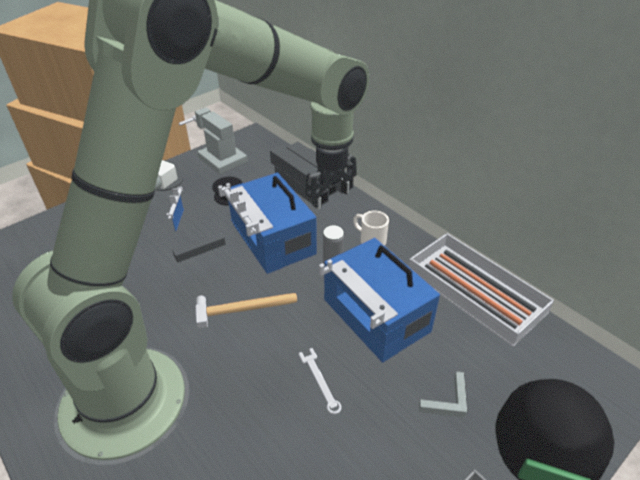

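View pics/wrist0.png

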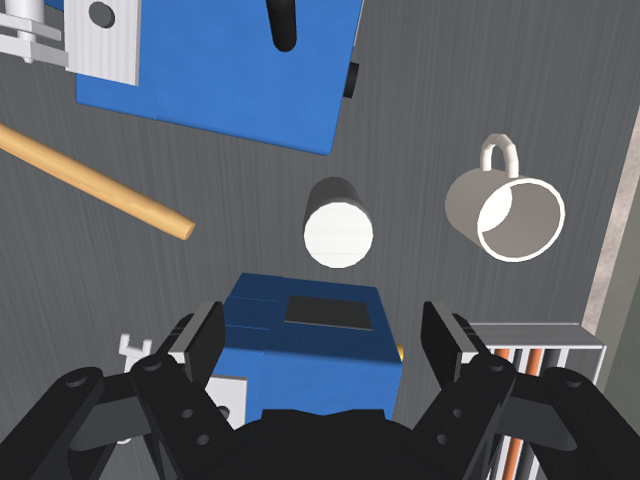

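```bash
python3 - <<'E'
from workcell import *
import numpy as np,pickle
d=pickle.load(open('f0.pkl','rb'))
for n in ['door_mid','fixed_plate','pin_plate','stub_tip','old_feeder','new_feeder','new_hinge','new_case_front']:
    for c in ['scene','side']:
        try: r=outline_of(n,c)
        except Exception as e: print(n,c,e); continue
        print(n,c,[(round(x['score'],2),np.round(x['pixel']).tolist(),int(x['pixels'].sum())) for x in r[:4]])
        d[n+c]=r
pickle.dump(d,open('f0.pkl','wb'))
E
python3 - <<'E'
import cv2
a=cv2.imread('pics/scene0.png');cv2.imwrite('pics/sc_old.png',cv2.resize(a[180:330,320:470],None,fx=4,fy=4,interpolation=2))
cv2.imwrite('pics/sc_small.png',cv2.resize(a[215:290,460:560],None,fx=6,fy=6,interpolation=2))
cv2.imwrite('pics/sc_new.png',cv2.resize(a[170:300,170:310],None,fx=4,fy=4,interpolation=2))
b=cv2.imread('pics/side0.png')
cv2.imwrite('pics/si_old.png',cv2.resize(b[160:280,200:330],None,fx=4,fy=4,interpolation=2))
cv2.imwrite('pics/si_new.png',cv2.resize(b[230:365,310:445],None,fx=4,fy=4,interpolation=2))
E
```

```text
door_mid scene [(0.88, [503.0, 255.0], 862), (0.83, [405.0, 218.0], 729), (0.44, [308.0, 274.0], 940)]
door_mid side [(0.74, [176.0, 210.0], 428), (0.72, [240.0, 212.0], 770)]
fixed_plate scene [(0.92, [404.0, 224.0], 738), (0.72, [499.0, 255.0], 928)]
fixed_plate side [(0.84, [178.0, 206.0], 419), (0.57, [240.0, 213.0], 737)]
pin_plate scene [(0.51, [397.0, 206.0], 74), (0.48, [511.0, 246.0], 38)]
pin_plate side [(0.42, [173.0, 192.0], 41), (0.16, [372.0, 226.0], 818)]
stub_tip scene [(0.87, [403.0, 223.0], 847), (0.67, [498.0, 253.0], 944)]
stub_tip side [(0.73, [178.0, 204.0], 360)]
old_feeder scene [(0.57, [391.0, 266.0], 8745), (0.42, [407.0, 219.0], 685), (0.39, [159.0, 225.0], 443)]
old_feeder side []
new_feeder scene [(0.82, [238.0, 242.0], 8028)]
new_feeder side [(0.95, [380.0, 297.0], 9100)]
new_hinge scene [(0.81, [239.0, 237.0], 8008)]
new_hinge side [(0.68, [381.0, 296.0], 9023), (0.35, [335.0, 242.0], 581)]
new_case_front scene [(0.89, [238.0, 241.0], 7848)]
new_case_front side [(0.69, [380.0, 295.0], 9086)]
```

View pics/sc_old.png

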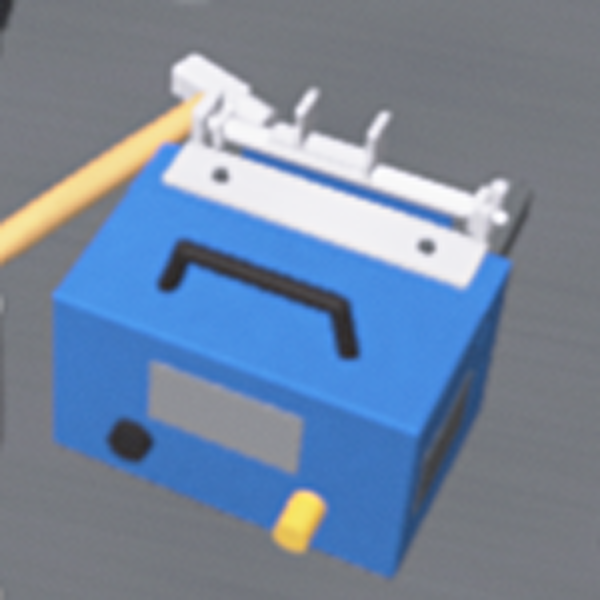

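View pics/sc_small.png

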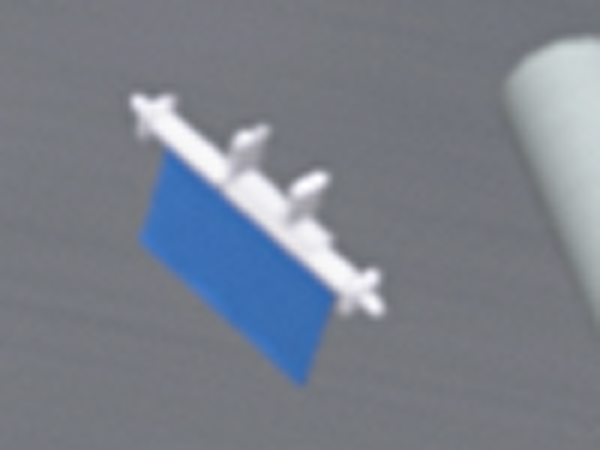

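View pics/sc_new.png

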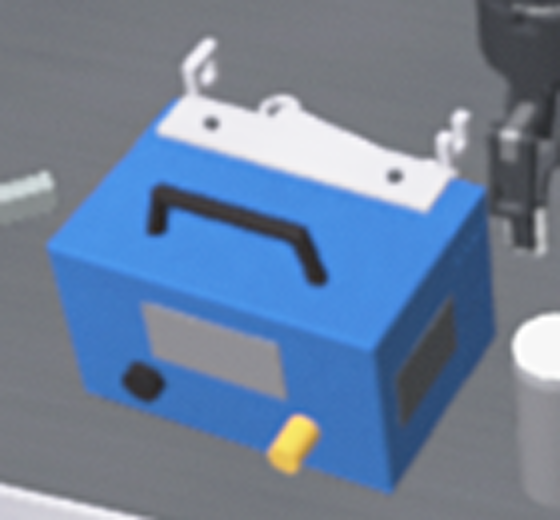

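View pics/si_old.png

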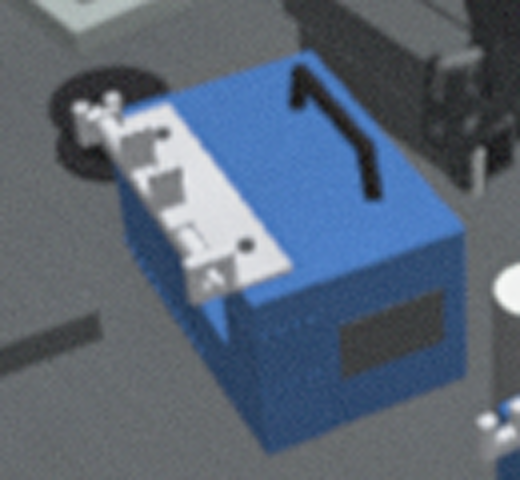

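View pics/si_new.png

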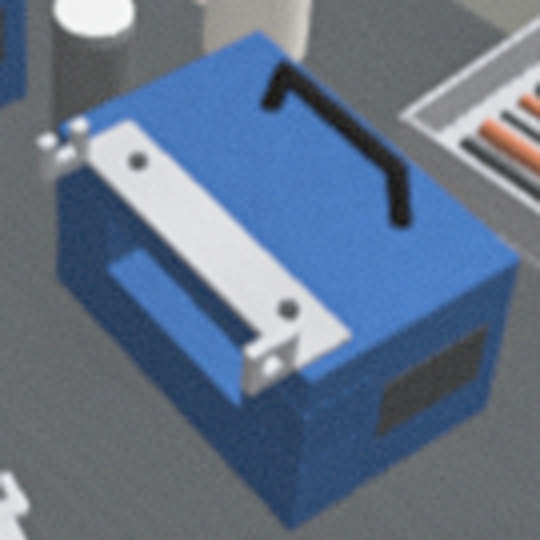

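```bash
cat > h.py <<'E'
import numpy as np,pickle,cv2
from scipy.optimize import least_squares
from scipy.spatial.transform import Rotation as Rn
def proj(f,P,T=None):
    T=f['T'] if T is None else T
    p=(np.asarray(P)-T[:3,3])@T[:3,:3]
    return np.c_[f['fx']*p[:,0]/p[:,2]+f['cx'],f['fy']*p[:,1]/p[:,2]+f['cy']]
def F(pose,L):
    x,y,a=pose;c,s=np.cos(a),np.sin(a)
    L=np.asarray(L,float);return np.c_[x+c*L[:,0]-s*L[:,1],y+s*L[:,0]+c*L[:,1],L[:,2]]
def wT(f,s):
    W=np.eye(4);W[:3,:3]=Rn.from_euler('xyz',s['tool_rot']).as_matrix();W[:3,3]=s['position'];return W@f['mount']
E
cat > fit.py <<'E'
from h import *
d=pickle.load(open('f0.pkl','rb'))
def k(n):  # 'bp1' back +y top
    return [.08 if n[0]=='b' else -.08,.12 if n[1]=='p' else -.12,.15 if n[2]=='1' else 0]
obs={'old':{'scene':(4,320,180,{'bm1':(55,297),'bp1':(416,435),'fp1':(510,262),'fm1':(165,147),'bm0':(55,440),'bp0':(393,575)}),
 'side':(4,200,160,{'bp1':(312,50),'bm1':(465,230),'fm1':(245,303),'fm0':(272,453),'bm0':(465,375)})},
 'new':{'scene':(4,170,170,{'bm1':(48,247),'bp1':(375,352),'fp1':(487,185),'bp0':(390,490),'bm0':(88,388)}),
 'side':(4,310,230,{'bp1':(260,32),'bm1':(518,258),'fm1':(303,380),'fm0':(290,528),'bm0':(485,408)})}}
res={}
for n,o in obs.items():
    def r(p,cams=('scene','side'),full=False):
        e=[]
        for c in cams:
            s,ox,oy,q=o[c]
            uv=proj(d[c],F(p,[k(i) for i in q]))
            e.append(uv-np.array([(a/s+ox,b/s+oy) for a,b in q.values()]))
        e=np.vstack(e); return e if full else e.ravel()
    for cams in [('scene',),('side',),('scene','side')]:
        m=least_squares(r,[.6,0,0],args=(cams,),loss='soft_l1');print(n,cams,np.round(m.x,4))
    print(np.round(r(m.x,full=True),1).tolist()); res[n]=m.x
pickle.dump(res,open('pose.pkl','wb'))
for n in res: print(n,'hinge',F(res[n],[[-.096,0,.165]]), np.linalg.norm(F(res[n],[[-.096,0,0]])))
E
python3 fit.py
```

```text
old ('scene',) [ 0.5739  0.1972 -0.2085]
old ('side',) [ 0.5784  0.1967 -0.2151]
old ('scene', 'side') [ 0.5761  0.1968 -0.2058]
[[-1.3, -0.5], [1.0, 0.4], [0.8, -0.0], [-0.5, -1.6], [-1.4, 3.2], [-0.5, 4.6], [-1.2, -1.2], [-0.4, -1.5], [0.4, -0.1], [-2.1, 2.7], [0.1, 2.3]]
new ('scene',) [ 0.5905 -0.2061 -0.1287]
new ('side',) [ 0.598  -0.2064 -0.1207]
new ('scene', 'side') [ 0.5955 -0.2062 -0.1123]
[[-1.4, -0.4], [-0.4, -0.7], [-0.2, 0.5], [0.7, 4.1], [-0.9, 3.6], [-1.5, -2.0], [0.2, -1.1], [0.2, 0.0], [-1.7, 3.0], [-0.7, 1.8]]
old hinge [[0.48212969 0.21641345 0.165     ]] 0.5284730998606985
new hinge [[ 0.50014228 -0.19539531  0.165     ]] 0.536955883983471
```

Request:
move_arm(motion=[[[-10,20,40],[0,0,0.17]],[[-35,54,64],[0,0,0.34]],[[-60,90,64],[0,0,0.51]],[[-85,130,64],[0,0,0.68]],[[-110,165,64],[0,0,0.85]],[[-130,195,64],[0,0,1.02]],[[-143,216,64],[0,0,1.19]],[[-143,216,64],[0,0,1.365]],[[-143,216,64],[0,0,1.365]],[[-143,216,64],[0,0,1.365]]], jaw=85, grip_force=40)

```text
clock: 2.2
position: [0.4822, 0.2156, 0.3203]
tool_rot: [-3.142, 0.0, 2.931]
force: [0.9, -0.7, 0.9]
grip_width: 0.085
```

```bash
cat > look.py <<'E'
import sys
from workcell import *
from h import *
n=sys.argv[1]; s=observe()
print(s['clock'],np.round(s['position'],4),np.round(s['tool_rot'],4),np.round(s['force'],2),s['grip_width'],np.round(s['qpos'],2),tips_ahead() if callable(tips_ahead) else tips_ahead)
for c in sys.argv[2:] or ['wrist']:
    f=grab_frame(c); f['state']=s
    if c=='wrist': f['T']=wT(f,s)
    pickle.dump(f,open(f'{n}_{c}.pkl','wb')); cv2.imwrite(f'pics/{n}_{c}.png',f['frame'][:,:,::-1])
E
python3 look.py w1
```

```text
2.2 [0.4822 0.2156 0.3203] [-3.1415  0.      2.9309] [ 0.93 -0.74  0.85] 0.0849890829471774 [-0.21  0.32 -0.41  1.76  0.14  1.09  0.69] 0.025
```

View pics/w1_wrist.png

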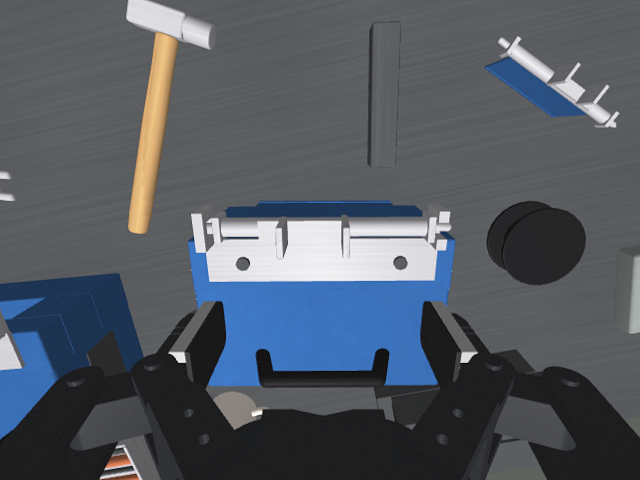

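```bash
python3 -c "
import cv2
a=cv2.imread('pics/w1_wrist.png');cv2.imwrite('pics/w1c.png',cv2.resize(a[195:290,180:340],None,fx=5,fy=5,interpolation=2));cv2.imwrite('pics/w1d.png',cv2.resize(a[195:290,310:470],None,fx=5,fy=5,interpolation=2))"
```

```text
(no output)
```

View pics/w1c.png

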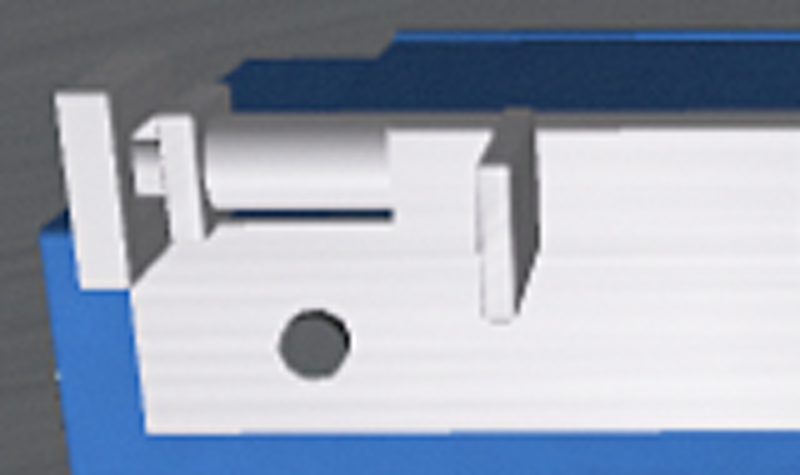

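View pics/w1d.png

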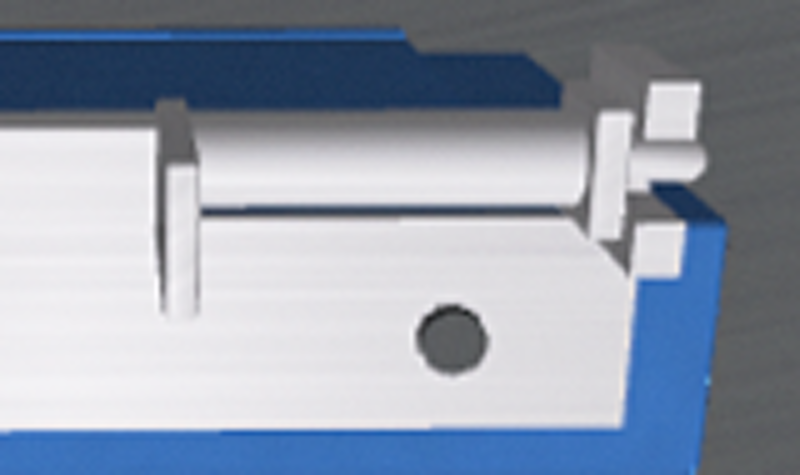

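```bash
cat > fit2.py <<'E'
from h import *
f=pickle.load(open('w1_wrist.pkl','rb'))
c=lambda u,v:(u/5+180,v/5+195)
e=lambda u,v:(u/5+310,v/5+195)
q=[((-.012,-.034,.209),c(480,163)),((-.012,-.029,.209),c(511,163)),((.012,-.029,.209),c(515,322)),((.012,-.034,.209),c(485,320)),
((-.012,.014,.209),e(167,163)),((-.012,.019,.209),e(198,163)),((.012,.019,.209),e(198,320)),((.012,.014,.209),e(165,318)),
((-.011,.090,.176),e(633,112)),((.011,.090,.176),e(623,240)),
((-.011,-.090,.176),c(162,117)),((.011,-.090,.176),c(174,240))]
L=[a for a,_ in q];U=np.array([b for _,b in q])
r=lambda p:(proj(f,F(p,L))-U).ravel()
m=least_squares(r,[.48,.216,-.2],loss='soft_l1');print(m.x);print(np.round(r(m.x).reshape(-1,2),1).tolist())
r2=lambda p:(proj(f,F(p[:3],np.array(L)+[0,0,p[3]]))-U).ravel()
m2=least_squares(r2,[.48,.216,-.2,0],loss='soft_l1');print('z free',m2.x)
from workcell import observe
print(f['state']['position'],'hinge from fit',pickle.load(open('pose.pkl','rb'))['old'])
E
python3 fit2.py
```

```text
[ 0.48159967  0.21760319 -0.20893723]
[[-1.1, -0.1], [-0.2, -0.2], [0.3, 0.2], [-0.6, 0.6], [0.4, -0.3], [1.4, -0.3], [0.6, 0.5], [0.2, 0.9], [1.0, -0.6], [0.3, 0.2], [-2.8, -1.1], [-2.4, 0.7]]
z free [ 0.48285669  0.21740119 -0.20817845 -0.00401767]
[0.4821834  0.21559365 0.3202799 ] hinge from fit [ 0.57610402  0.19679649 -0.2057929 ]
```

Request:
move_arm(motion=[[[0,0,-30],[0,0,0]],[[0,0,-60],[0,0,0]],[[0,0,-85],[0,0,0]],[[0,0,-100],[0,0,0]],[[0,0,-100],[0,0,0]]], jaw=85)

```text
clock: 2.88
position: [0.4818, 0.2159, 0.2198]
tool_rot: [-3.141, -0.001, 2.935]
force: [-0.8, 0.0, 0.1]
grip_width: 0.0851
```

```bash
python3 look.py w2 wrist side
```

```text
2.875 [0.4818 0.2159 0.2198] [-3.1409e+00 -1.0000e-03  2.9348e+00] [-0.84  0.04  0.14] 0.08511884371116889 [-0.24  0.44 -0.39  1.88  0.21  0.87  0.63] 0.025
```

View pics/w2_wrist.png

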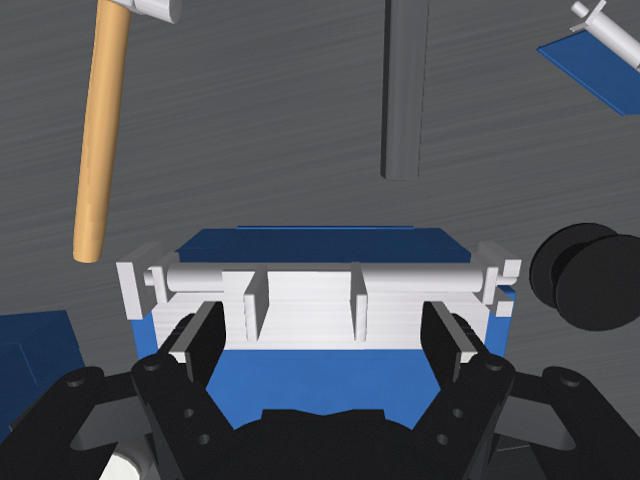

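View pics/w2_side.png

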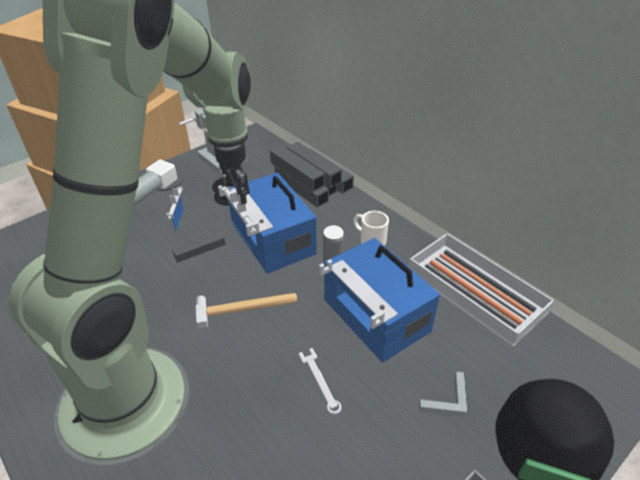

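```bash
python3 -c "
import cv2
a=cv2.imread('pics/w2_wrist.png');cv2.imwrite('pics/w2c.png',cv2.resize(a[250:370,170:480],None,fx=2.58,fy=4,interpolation=2))"
```

```text
(no output)
```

View pics/w2c.png

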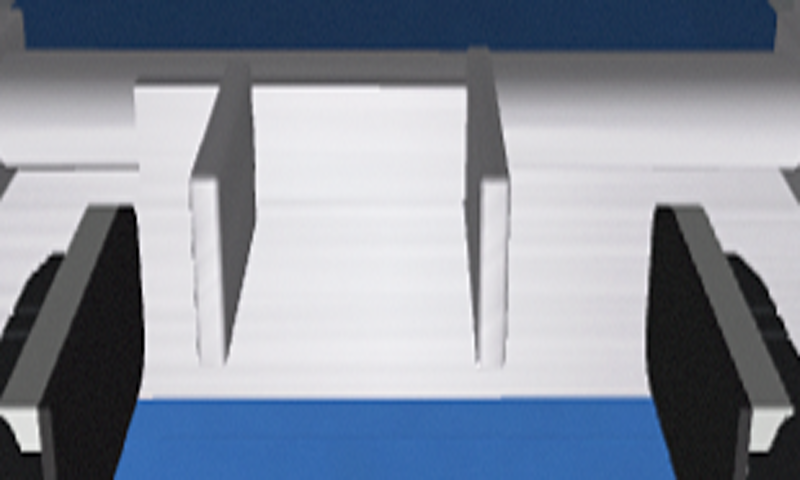

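Request:
move_arm(motion=[[[0,-1.7,-10],[0,0,0]],[[0,-1.7,-16],[0,0,0]],[[0,-1.7,-16],[0,0,0]]], jaw=85)

```text
clock: 3.35
position: [0.4818, 0.2141, 0.2038]
tool_rot: [-3.141, -0.001, 2.936]
force: [-0.2, -0.6, -0.9]
grip_width: 0.0853
```

Request:
move_arm(motion=[[[0,0,0],[0,0,0]],[[0,0,0],[0,0,0]],[[0,0,0],[0,0,0]],[[0,0,0],[0,0,0]]], jaw=56, grip_force=45)

```text
clock: 3.85
position: [0.482, 0.2139, 0.2044]
tool_rot: [-3.141, 0.0, 2.935]
force: [-1.6, -4.8, 3.7]
grip_width: 0.0559
```

```bash
python3 look.py w3 wrist
```

```text
3.85 [0.482  0.2139 0.2044] [-3.1411e+00  1.0000e-04  2.9355e+00] [-1.61 -4.83  3.66] 0.055922916375505324 [-0.24  0.45 -0.38  1.89  0.22  0.83  0.63] 0.025
```

View pics/w3_wrist.png

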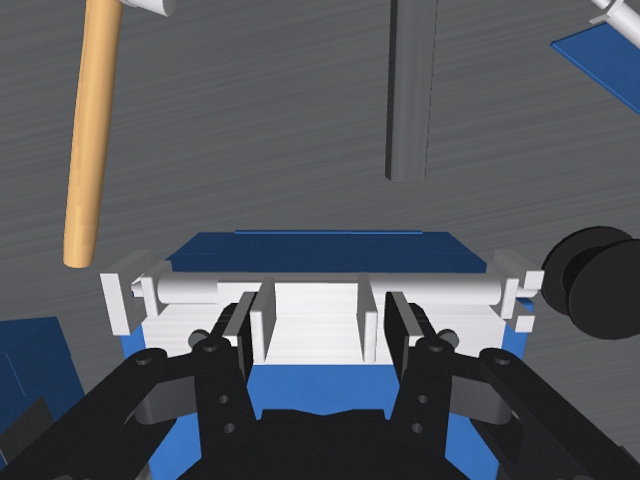

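Request:
move_arm(motion=[[[0,0,0],[0,0,0]],[[0,0,0],[0,0,0]],[[0,0,0],[0,0,0]],[[0,0,0],[0,0,0]],[[0,0,0],[0,0,0]]], jaw=34, grip_force=45)

```text
clock: 4.53
position: [0.482, 0.2142, 0.2043]
tool_rot: [3.142, 0.0, 2.936]
force: [-0.2, -5.4, 3.2]
grip_width: 0.0367
```

```bash
python3 look.py w4 wrist
```

```text
4.525 [0.482  0.2142 0.2043] [3.1416e+00 1.0000e-04 2.9357e+00] [-0.17 -5.38  3.22] 0.0367285978598258 [-0.24  0.46 -0.38  1.89  0.22  0.83  0.63] 0.025
```

View pics/w4_wrist.png

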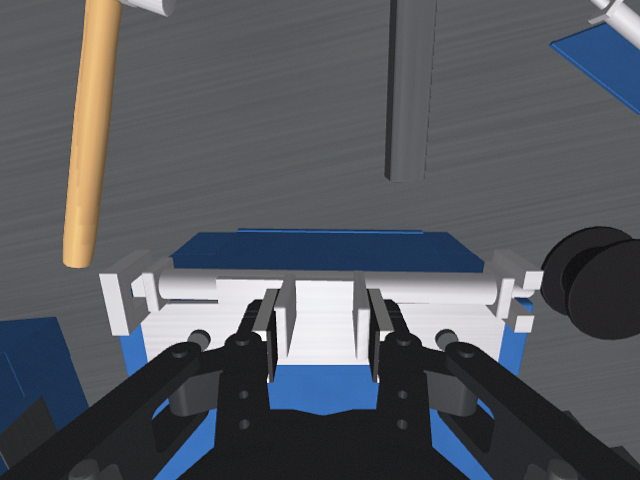

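```bash
python3 -c "
import cv2,numpy as np
a=cv2.imread('pics/w4_wrist.png');b=cv2.imread('pics/w3_wrist.png')
g=lambda z,x0:cv2.resize(z[250:350,x0:x0+100],None,fx=4,fy=4,interpolation=2)
cv2.imwrite('pics/w4c.png',np.hstack([g(a,90),g(a,455)]));
"
```

```text
(no output)
```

View pics/w4c.png

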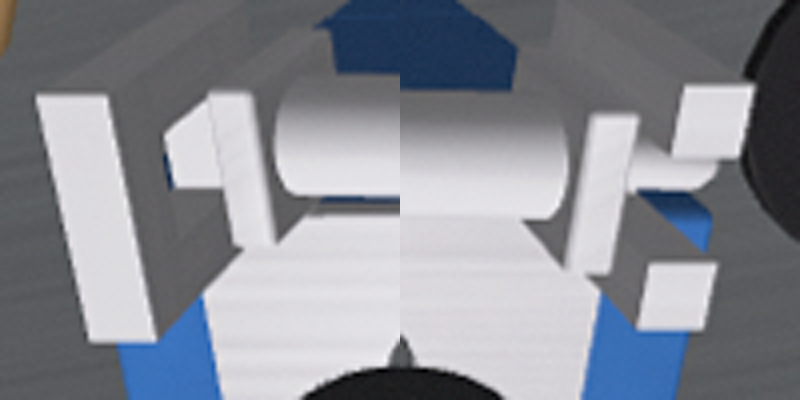

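Request:
move_arm(motion=[[[0,0,2],[0,0,0]],[[0,0,4],[0,0,0]],[[0,0,6],[0,0,0]],[[0,0,6],[0,0,0]]])

```text
clock: 5.08
position: [0.482, 0.2144, 0.2104]
tool_rot: [3.141, 0.0, 2.936]
force: [0.7, -0.1, -5.0]
grip_width: 0.0367
```

Request:
move_arm(motion=[[[0,0,8],[0,0,0]],[[0,0,20],[0,0,0]],[[0,0,36],[0,0,0]],[[0,0,54],[0,0,0]],[[0,0,74],[0,0,0]],[[0,0,94],[0,0,0]],[[0,0,114],[0,0,0]],[[0,0,130],[0,0,0]],[[0,0,142],[0,0,0]],[[0,0,146],[0,0,0]],[[0,0,146],[0,0,0]]])

```text
clock: 6.45
position: [0.4819, 0.2142, 0.3561]
tool_rot: [-3.141, -0.0, 2.936]
force: [0.6, -0.4, -4.9]
grip_width: 0.0368
```

```bash
python3 look.py w5 wrist side
```

```text
6.45 [0.4819 0.2142 0.3561] [-3.1414e+00 -3.0000e-04  2.9358e+00] [ 0.57 -0.38 -4.94] 0.0367708952615542 [-0.21  0.29 -0.41  1.71  0.13  1.17  0.71] 0.025
```

View pics/w5_wrist.png

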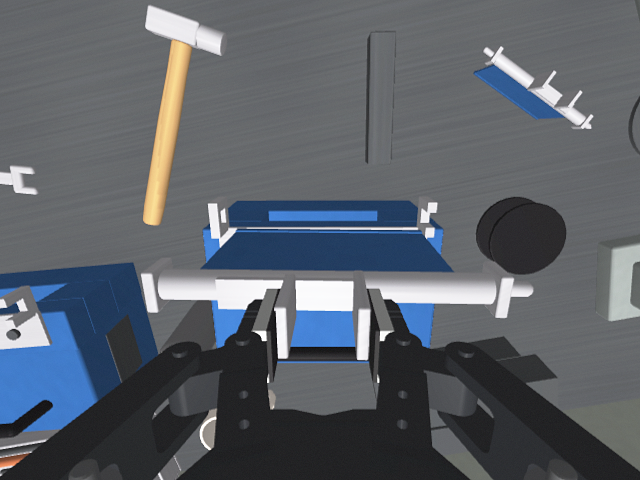

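View pics/w5_side.png

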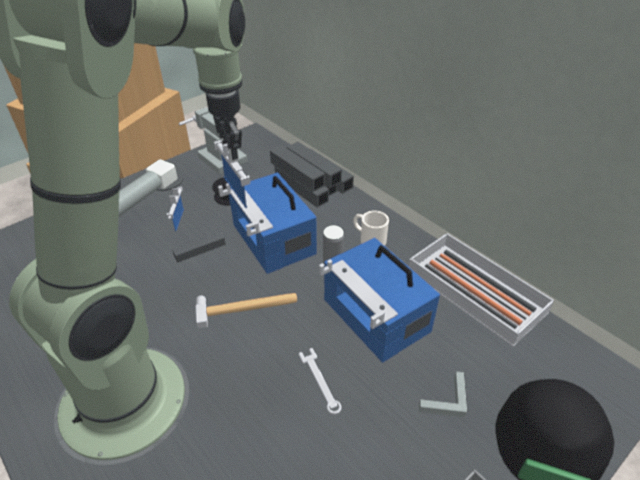

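```bash
sed -i "s/^res={}/res={}\nfor o in obs.values():\n  for c in o:\n    s,a,b,q=o[c]; o[c]=(s,a,b,{i:j for i,j in q.items() if i[2]=='1'})/" fit.py; python3 fit.py
```

```text
old ('scene',) [ 0.5769  0.1966 -0.2062]
old ('side',) [ 0.5754  0.1933 -0.2226]
old ('scene', 'side') [ 0.5763  0.1957 -0.2145]
[[-1.8, -0.9], [0.1, 0.5], [0.5, 0.3], [-0.5, -1.7], [-0.5, -1.1], [-0.3, -1.0], [0.2, 0.1]]
new ('scene',) [ 0.5959 -0.2044 -0.1098]
new ('side',) [ 0.5953 -0.2079 -0.1274]
new ('scene', 'side') [ 0.5951 -0.2062 -0.1174]
[[-1.3, -0.7], [-0.7, -0.7], [-0.1, 0.6], [-1.3, -1.9], [0.0, -0.8], [-0.3, 0.2]]
old hinge [[0.48251412 0.21615619 0.165     ]] 0.5287186170092806
new hinge [[ 0.49980115 -0.19492678  0.165     ]] 0.5364677380068507
```

Request:
move_arm(motion=[[[0,-15,0],[0,0,0.01]],[[1,-50,0],[0,0,0.02]],[[3,-90,0],[0,0,0.03]],[[5,-135,0],[0,0,0.04]],[[8,-180,0],[0,0,0.05]],[[10,-225,0],[0,0,0.06]],[[12,-270,0],[0,0,0.07]],[[14,-315,0],[0,0,0.08]],[[16,-355,0],[0,0,0.09]],[[18,-390,0],[0,0,0.09]],[[18,-409,0],[0,0,0.09]],[[18,-409,0],[0,0,0.09]]])

```text
clock: 8.05
position: [0.4997, -0.1955, 0.3558]
tool_rot: [3.141, -0.001, 3.024]
force: [0.0, 1.0, -4.8]
grip_width: 0.037
```

Request:
move_arm(motion=[[[0,0,0],[0,0,0]],[[0,0,0],[0,0,0]],[[0,0,0],[0,0,0]]])

```text
clock: 8.43
position: [0.5001, -0.1941, 0.3564]
tool_rot: [3.142, 0.0, 3.027]
force: [0.2, 0.2, -5.3]
grip_width: 0.0368
```

```bash
python3 look.py w6 wrist scene
```

```text
8.425 [ 0.5001 -0.1941  0.3564] [3.1415e+00 2.0000e-04 3.0267e+00] [ 0.21  0.22 -5.35] 0.03681950047154694 [ 0.41  0.29 -0.19  1.69  0.06  1.16  1.66] 0.025
```

View pics/w6_wrist.png

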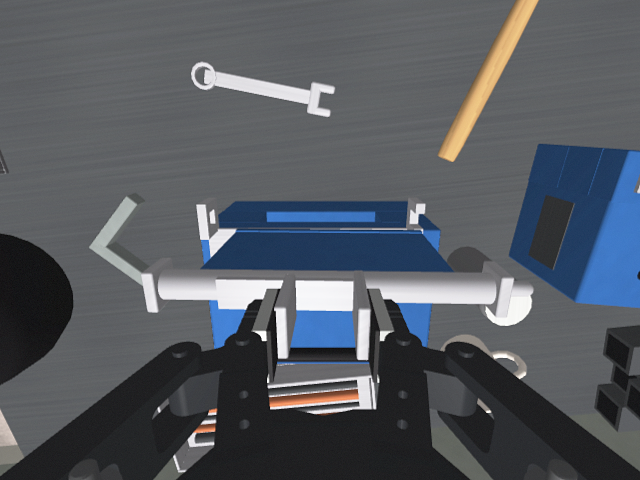

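```bash
python3 -c "
import cv2,numpy as np
for n in ['w5','w6']:
  a=cv2.imread(f'pics/{n}_wrist.png')
  g=lambda z,x0:cv2.resize(z[190:250,x0:x0+64],None,fx=6,fy=6,interpolation=2)
  cv2.imwrite(f'pics/{n}c.png',np.hstack([g(a,190),g(a,390)]))
"
```

```text
(no output)
```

View pics/w5c.png

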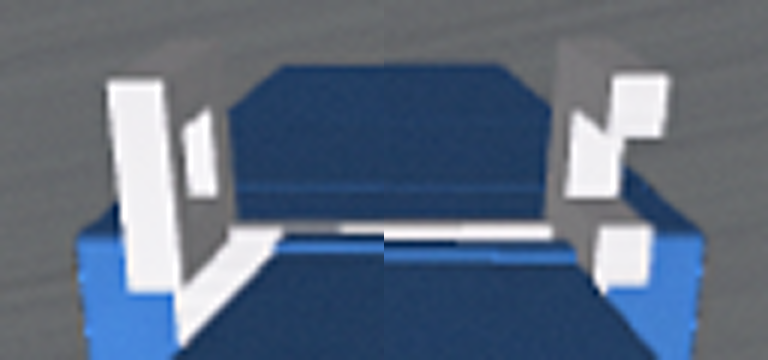

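View pics/w6c.png

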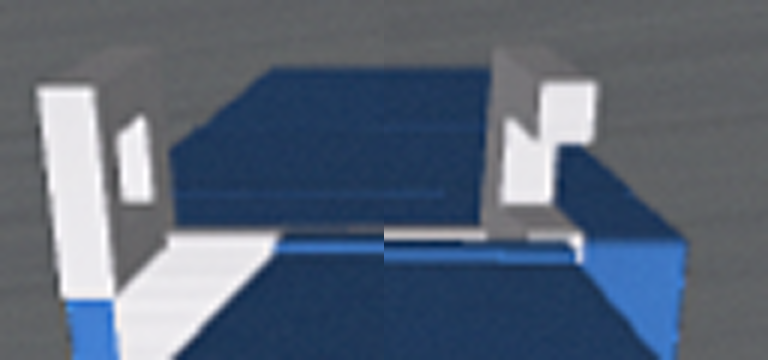

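```bash
cat > fit3.py <<'E'
from h import *
def cv(u,v): return (u/6+190 if u<384 else (u-384)/6+390, v/6+190)
a,b=.0925,.1005
O={'w5':[((-.016,-b,.181),(108,82)),((-.016,-a,.181),(163,82)),((.016,-a,.181),(183,290)),((.016,-b,.181),(128,292)),
 ((-.016,a,.179),(612,75)),((-.016,b,.179),(668,75)),((-.007,b,.179),(663,137)),((.007,a,.179),(597,227)),((.007,b,.179),(652,225)),((.016,b,.179),(648,287))],
'w6':[((-.016,-b,.181),(38,88)),((-.016,-a,.181),(93,88)),((.016,-a,.181),(115,298)),((.016,-b,.181),(62,298)),
 ((-.016,a,.179),(541,82)),((-.016,b,.179),(597,82)),((-.007,b,.179),(594,143))]}
for n,q in O.items():
    f=pickle.load(open(n+'_wrist.pkl','rb'));s=f['state']
    L=np.array([x for x,_ in q]);U=np.array([cv(*y) for _,y in q])
    for free in (0,1):
        r=lambda p:(proj(f,F(p[:3],L+[0,0,p[3]*free]))-U).ravel()
        m=least_squares(r,[.49,s['position'][1],-.15,0]);p=m.x
        dx=s['position'][:2]-p[:2];c,si=np.cos(p[2]),np.sin(p[2])
        ty=s['tool_rot'][2]-np.pi
        print(n,'bracket',np.round(p,4),'tcp in bracket mm',np.round([1e3*(c*dx[0]+si*dx[1]),1e3*(-si*dx[0]+c*dx[1])],2),'yaw tool',round(ty,4),'rms',np.sqrt(np.mean(m.fun**2)).round(2))
E
python3 fit3.py
```

```text
w5 bracket [ 0.4817  0.2156 -0.2037  0.    ] tcp in bracket mm [ 0.45 -1.3 ] yaw tool -0.2058 rms 0.27
w5 bracket [ 0.4819  0.2156 -0.2037 -0.0006] tcp in bracket mm [ 0.3  -1.34] yaw tool -0.2058 rms 0.21
w6 bracket [ 0.4999 -0.203  -0.1127  0.    ] tcp in bracket mm [-0.75  8.79] yaw tool -0.1149 rms 0.17
w6 bracket [ 4.999e-01 -2.030e-01 -1.127e-01 -3.000e-04] tcp in bracket mm [-0.82  8.82] yaw tool -0.1149 rms 0.15
```

```bash
cat > fit4.py <<'E'
from h import *
f=pickle.load(open('w4_wrist.pkl','rb'));s=f['state']
cv=lambda u,v:(u/4+90 if u<400 else (u-400)/4+455, v/4+250)
a,b=.0925,.1005
def fit(q,lab):
    L=np.array([x for x,_ in q]);U=np.array([cv(*y) for _,y in q])
    for free in (0,1):
        r=lambda p:(proj(f,F(p[:3],L+[0,0,p[3]*free]))-U).ravel()
        m=least_squares(r,[.49,s['position'][1],-.15,0]);p=m.x
        dx=s['position'][:2]-p[:2];c,si=np.cos(p[2]),np.sin(p[2])
        print(lab,np.round(p,4),'tcp in it',np.round([1e3*(c*dx[0]+si*dx[1]),1e3*(-si*dx[0]+c*dx[1])],2),'rms',np.sqrt(np.mean(m.fun**2)).round(2))
fit([((-.016,-b,.181),(38,95)),((-.016,-a,.181),(108,95)),((.016,-a,.181),(155,342)),((.016,-b,.181),(90,342)),
 ((-.016,a,.179),(685,85)),((-.016,b,.179),(754,85)),((-.007,b,.179),(745,158)),((.007,a,.179),(648,263)),((.007,b,.179),(717,263)),((.016,b,.179),(703,330)),((.016,a,.179),(638,330))],'bracket')
fit([((-.011,-.09,.176),(209,92)),((.011,-.09,.176),(235,245)),((-.011,.09,.176),(638,115)),((.011,.09,.176),(610,275))],'door')
E
python3 fit4.py
```

```text
bracket [ 0.4815  0.2155 -0.2043  0.    ] tcp in it [ 0.75 -1.1 ] rms 0.61
bracket [ 0.4818  0.2155 -0.2045 -0.0005] tcp in it [ 0.55 -1.19] rms 0.35
door [ 0.4806  0.2187 -0.2263  0.    ] tcp in it [ 2.38 -4.02] rms 5.17
door [ 0.4829  0.2183 -0.2258 -0.0058] tcp in it [ 0.09 -4.14] rms 0.66
```

```bash
python3 -c "
import cv2,numpy as np
a=cv2.imread(f'pics/w6_wrist.png')
g=lambda z,x0,w:cv2.resize(z[250:370,x0:x0+w],None,fx=5,fy=5,interpolation=2)
cv2.imwrite(f'pics/w6d.png',np.hstack([g(a,135,70),g(a,475,70)]))
cv2.imwrite(f'pics/w6e.png',g(a,245,150))
"
```

```text
(no output)
```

View pics/w6d.png

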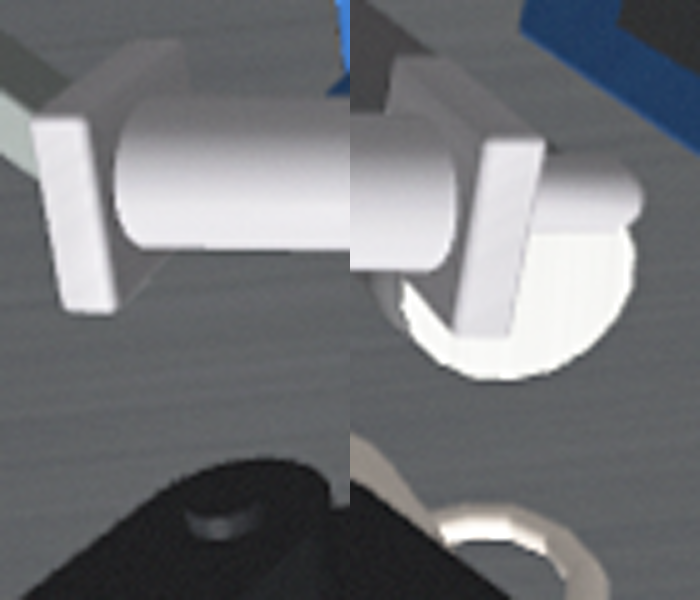

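View pics/w6e.png

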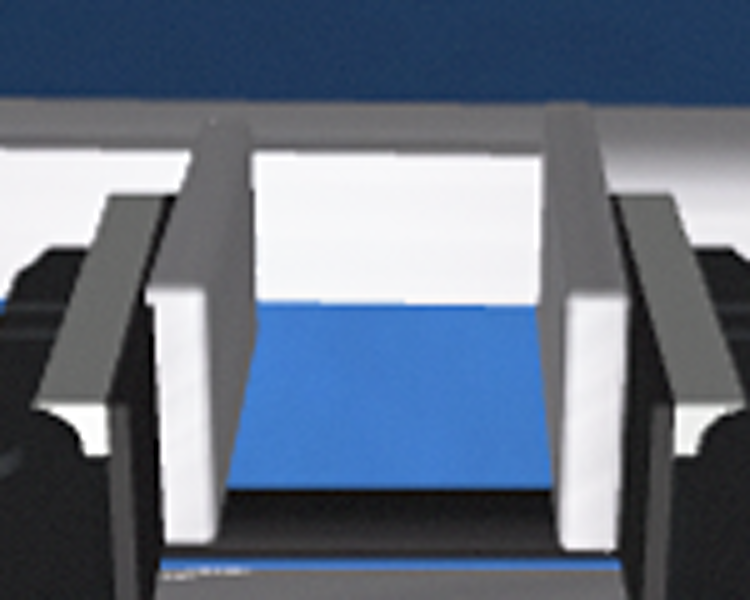

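```bash
cat > fit5.py <<'E'
from h import *
f=pickle.load(open('w6_wrist.pkl','rb'));s=f['state']
cv=lambda u,v:(u/5+135 if u<350 else (u-350)/5+475, v/5+250)
e=lambda u,v:(u/5+245,v/5+250)
q=[((-.011,-.09,.011),cv(32,122)),((.011,-.09,.011),cv(65,310)),((-.011,.09,.011),cv(545,140)),((.011,.09,.011),cv(510,335)),
((-.012,-.019,.044),e(148,290)),((.012,-.019,.044),e(163,545)),((-.012,.019,.044),e(629,292)),((.012,.019,.044),e(619,550)),((-.012,.014,.044),e(568,294)),((.012,.014,.044),e(563,550))]
L=np.array([x for x,_ in q]);U=np.array([x for _,x in q])
yaw=s['tool_rot'][2]-np.pi
def pts(p):
    R=Rn.from_euler('z',yaw).as_matrix()@Rn.from_rotvec(p[3:6]).as_matrix()
    return s['position']+Rn.from_euler('z',yaw).as_matrix()@p[:3]+L@R.T
r=lambda p:(proj(f,pts(p))-U).ravel()
for fix in (0,1):
    rr=(lambda p:r(np.r_[p[:2],-.0393 if fix else p[2],p[3:]]))
    m=least_squares(rr,[0,0,-.039,0,0,0]);print('door in tool-yaw frame mm/rad',np.round(m.x[:3]*1e3,2),np.round(m.x[3:],4),'rms',np.sqrt(np.mean(m.fun**2)).round(2));print(np.round(m.fun.reshape(-1,2),1).tolist())
E
python3 fit5.py
```

```text
door in tool-yaw frame mm/rad [ -0.08   2.47 -45.34] [0.0298 0.0097 0.003 ] rms 0.56
[[-0.0, -0.9], [0.7, 0.9], [0.1, -1.0], [-0.6, 0.5], [-0.3, -0.4], [-0.5, -0.1], [0.8, 0.4], [0.4, 0.4], [0.1, -0.1], [-0.6, 0.2]]
door in tool-yaw frame mm/rad [  -2.59    2.26 1114.5 ] [ 0.0314 -0.0175  0.004 ] rms 3.79
[[-7.5, -1.3], [-6.7, 2.6], [7.5, -1.6], [6.9, 2.2], [-3.6, -1.5], [-3.7, 2.4], [2.6, -0.7], [2.2, 3.0], [1.2, -1.3], [0.5, 2.8]]
```

```bash
cat > ov.py <<'E'
from h import *
def ov(name,cam,out,scale=6):
    f=pickle.load(open(f'{name}_{cam}.pkl','rb'));s=f['state']
    yaw=s['tool_rot'][2]-np.pi;Rz=Rn.from_euler('z',yaw).as_matrix()
    L=np.array([(x,y,z) for y in(-.09,.09) for z in (-.011,.011) for x in (-.011,.011)]+[(x,y,.044) for y in (-.019,.019) for x in (-.012,.012)]+[(0,y,-.097) for y in (-.072,.072)]+[(0,.105,0)])
    H=[((0,.0,-.0393),(0,0,0),(0,0,255)),((0,.0025,-.0453),(.03,.0,0),(0,255,0))]
    P=[proj(f,s['position']+Rz@np.array(t)+L@(Rz@Rn.from_rotvec(r).as_matrix()).T) for t,r,_ in H]
    u0,v0=(P[0].min(0)-12).astype(int);u1,v1=(P[0].max(0)+12).astype(int)
    scale=min(780/(u1-u0),590/(v1-v0))
    im=cv2.resize(f['frame'][v0:v1,u0:u1,::-1],None,fx=scale,fy=scale,interpolation=cv2.INTER_CUBIC)
    for p,(_,_,c) in zip(P,H):
        for q in p: cv2.circle(im,tuple(np.int32((q-[u0,v0]+.5)*scale-.5)),3,c,1)
    cv2.imwrite(out,im)
ov('w6','scene','pics/ov_s.png');ov('w5','side','pics/ov_d.png')
E
python3 ov.py
```

```text
(no output)
```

View pics/ov_s.png

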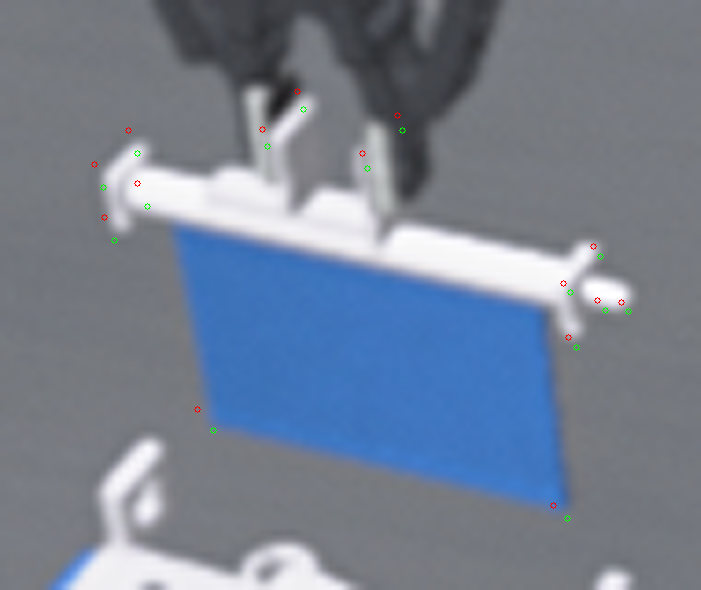

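View pics/ov_d.png

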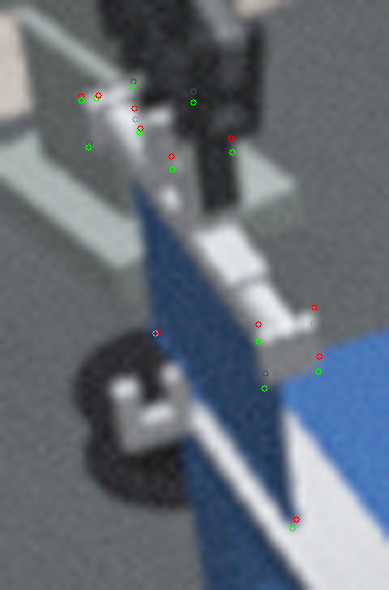

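Request:
move_arm(motion=[[[0,-3,0],[-0.01,0.001,0]],[[0,-6,0],[-0.02,0.002,0]],[[0,-10,0],[-0.03,0.0034,0]],[[0,-10,0],[-0.03,0.0034,0]],[[0,-10,0],[-0.03,0.0034,0]]])

```text
clock: 9.15
position: [0.5, -0.2047, 0.3563]
tool_rot: [-3.112, 0.0, 3.026]
force: [-0.0, 0.4, -5.1]
grip_width: 0.0371
```

```bash
python3 look.py w7 wrist scene; python3 -c "
import cv2,numpy as np
a=cv2.imread('pics/w7_wrist.png')
g=lambda z,x0:cv2.resize(z[190:250,x0:x0+64],None,fx=6,fy=6,interpolation=2)
cv2.imwrite('pics/w7c.png',np.hstack([g(a,190),g(a,390)]))
g=lambda z,x0,w:cv2.resize(z[250:370,x0:x0+w],None,fx=5,fy=5,interpolation=2)
cv2.imwrite(f'pics/w7d.png',np.hstack([g(a,135,70),g(a,475,70)]))
"
```

```text
9.15 [ 0.5    -0.2047  0.3563] [-3.1115e+00  1.0000e-04  3.0257e+00] [-0.01  0.37 -5.08] 0.03706634933682054 [ 0.4   0.29 -0.18  1.69  0.09  1.16  1.65] 0.025
```

View pics/w7c.png

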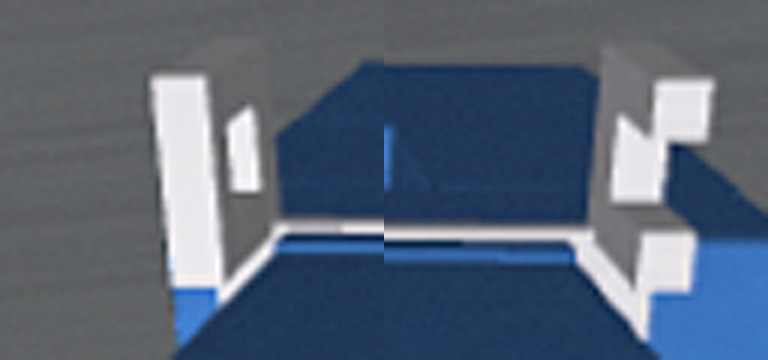

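View pics/w7d.png

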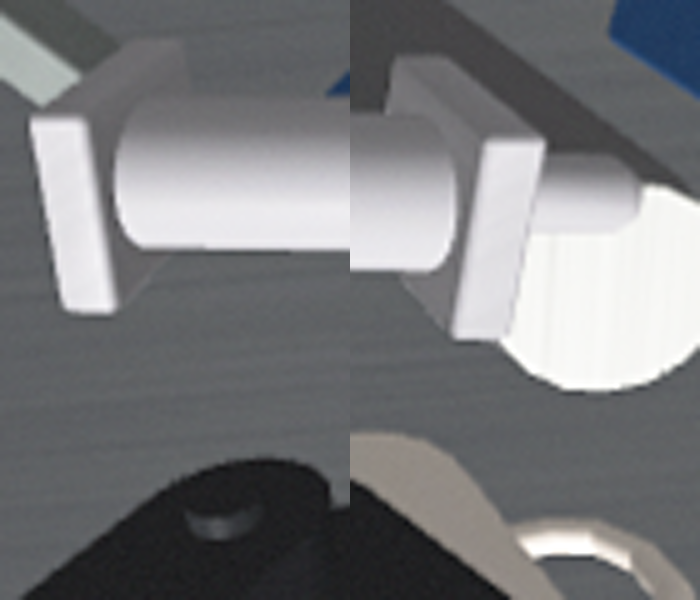

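```bash
cat > fit6.py <<'E'
from h import *
def cv(u,v): return (u/6+190 if u<384 else (u-384)/6+390, v/6+190)
a,b=.0925,.1005
q=[((-.016,-b,.181),(150,78)),((-.016,-a,.181),(206,78)),((.016,-a,.181),(222,288)),((.016,-b,.181),(170,288)),
 ((-.016,a,.179),(655,80)),((-.016,b,.179),(712,80)),((-.007,b,.179),(709,141)),((.007,a,.179),(640,232)),((.007,b,.179),(695,232)),((.016,b,.179),(690,292))]
f=pickle.load(open('w7_wrist.pkl','rb'));s=f['state']
L=np.array([x for x,_ in q]);U=np.array([cv(*y) for _,y in q])
r=lambda p:(proj(f,F(p[:3],L+[0,0,p[3]]))-U).ravel()
m=least_squares(r,[.49,-.2,-.15,0]);p=m.x
print('bracket',np.round(p,4),'rms',np.sqrt(np.mean(m.fun**2)).round(2))
RT=Rn.from_euler('xyz',s['tool_rot']).as_matrix()@np.diag([-1,-1,-1])@np.diag([1,-1,1]) # approx door axes: x=-toolx,y=+/-,z=-toolz
RT=Rn.from_euler('xyz',s['tool_rot']).as_matrix(); R=np.c_[-RT[:,0],RT[:,1],-RT[:,2]]
print(np.round(R,3))
Rb=Rn.from_euler('z',p[2]).as_matrix()
for d,rv in [((-.0001,.0025,-.0453),(.0298,.0097,.003)),((-.0001,.0025,-.043),(.0298,.0097,.003))]:
    w=s['position']+R@np.array(d)
    print('door mid in bracket mm',np.round(1e3*Rb.T@(w-[p[0],p[1],.165]),2),'rot',np.round(Rn.from_matrix(Rb.T@R@Rn.from_rotvec(rv).as_matrix()).as_rotvec(),4))
E
python3 fit6.py
```

```text
bracket [ 5.001e-01 -2.032e-01 -1.129e-01 -2.000e-04] rms 0.21
[[ 0.993  0.116  0.003]
 [-0.116  0.993  0.03 ]
 [ 0.    -0.03   1.   ]]
door mid in bracket mm [ 1.0000e-02 -3.6000e-01  1.4591e+02] rot [-0.0002  0.0097 -0.0002]
door mid in bracket mm [ 1.0000e-02 -3.0000e-01  1.4821e+02] rot [-0.0002  0.0097 -0.0002]
```

Request:
move_arm(motion=[[[0,0,-8],[0,0,0]],[[0,0,-25],[0,0,0]],[[0,0,-45],[0,0,0]],[[0,0,-65],[0,0,0]],[[0,0,-82],[0,0,0]],[[0,0,-96],[0,0,0]],[[0,0,-105],[0,0,0]],[[0,0,-108],[0,0,0]],[[0,0,-108],[0,0,0]]])

```text
clock: 10.38
position: [0.5001, -0.2048, 0.2484]
tool_rot: [-3.111, 0.0, 3.026]
force: [-0.5, 0.5, -4.7]
grip_width: 0.037
```

```bash
python3 look.py w8 wrist side
```

```text
10.375 [ 0.5001 -0.2048  0.2484] [-3.1113e+00  3.0000e-04  3.0257e+00] [-0.55  0.46 -4.71] 0.036997541060827824 [ 0.4   0.4  -0.18  1.83  0.12  0.92  1.61] 0.025
```

View pics/w8_wrist.png

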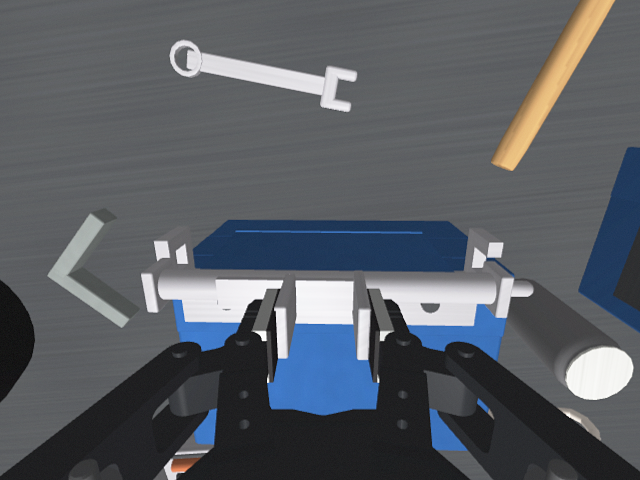

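Request:
move_arm(motion=[[[0,0,-3],[0,0,0]],[[0,0,-6],[0,0,0]],[[0,0,-9],[0,0,0]],[[0,0,-11],[0,0,0]],[[0,0,-13],[0,0,0]],[[0,0,-14],[0,0,0]],[[0,0,-14],[0,0,0]]])

```text
clock: 11.35
position: [0.5, -0.2047, 0.2343]
tool_rot: [-3.111, 0.0, 3.026]
force: [-0.0, -0.3, -5.1]
grip_width: 0.037
```

Request:
move_arm(motion=[[[0,0,-1],[0,0,0]],[[0,0,-2],[0,0,0]],[[0,0,-3],[0,0,0]],[[0,0,-4],[0,0,0]],[[0,0,-4],[0,0,0]]])

```text
clock: 11.98
position: [0.4999, -0.2047, 0.2302]
tool_rot: [-3.111, -0.0, 3.026]
force: [-0.2, -0.1, -5.0]
grip_width: 0.0372
```

Request:
move_arm(motion=[[[0,0,-1],[0,0,0]],[[0,0,-2],[0,0,0]],[[0,0,-3],[0,0,0]],[[0,0,-4],[0,0,0]],[[0,0,-5],[0,0,0]],[[0,0,-5],[0,0,0]]])

```text
clock: 12.72
position: [0.5, -0.2047, 0.2252]
tool_rot: [-3.111, -0.0, 3.026]
force: [0.1, 0.0, -5.1]
grip_width: 0.0369
```

```bash
python3 look.py w9 wrist side;python3 -c "
import cv2,numpy as np
a=cv2.imread('pics/w9_wrist.png')
g=lambda z,x0:cv2.resize(z[230:350,x0:x0+100],None,fx=4,fy=4,interpolation=2)
cv2.imwrite('pics/w9c.png',np.hstack([g(a,100),g(a,450)]))"
```

```text
12.725 [ 0.5    -0.2047  0.2252] [-3.1114e+00 -1.0000e-04  3.0257e+00] [ 0.14  0.01 -5.13] 0.03688333248172313 [ 0.39  0.43 -0.18  1.86  0.13  0.87  1.6 ] 0.025
```

View pics/w9c.png

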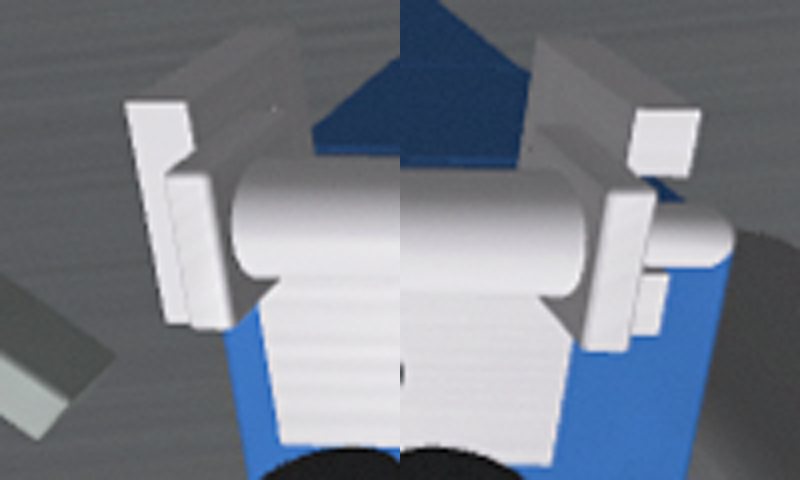

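Request:
move_arm(motion=[[[0,0,-1.5],[0,0,0]],[[0,0,-3],[0,0,0]],[[0,0,-4.5],[0,0,0]],[[0,0,-6],[0,0,0]],[[0,0,-7],[0,0,0]],[[0,0,-8],[0,0,0]],[[0,0,-9],[0,0,0]],[[0,0,-9],[0,0,0]]])

```text
clock: 13.82
position: [0.5, -0.2047, 0.2162]
tool_rot: [-3.111, -0.0, 3.026]
force: [0.3, -0.5, -5.1]
grip_width: 0.0373
```

Request:
move_arm(motion=[[[0,0,-1],[0,0,0]],[[0,0,-2],[0,0,0]],[[0,0,-3],[0,0,0]],[[0,0,-3],[0,0,0]]])

```text
clock: 14.32
position: [0.5, -0.2047, 0.2132]
tool_rot: [-3.111, -0.0, 3.026]
force: [-0.7, 0.4, -5.1]
grip_width: 0.0369
```

Request:
move_arm(motion=[[[0,0,-1],[0,0,0]],[[0,0,-2],[0,0,0]],[[0,0,-2],[0,0,0]]])

```text
clock: 14.7
position: [0.5, -0.2047, 0.2112]
tool_rot: [-3.111, -0.0, 3.026]
force: [-0.5, 0.4, -4.8]
grip_width: 0.0369
```

Request:
move_arm(motion=[[[0,0,-0.7],[0,0,0]],[[0,0,-1.2],[0,0,0]],[[0,0,-1.2],[0,0,0]]])

```text
clock: 15.08
position: [0.5, -0.2047, 0.2101]
tool_rot: [-3.111, 0.0, 3.026]
force: [-0.3, -0.0, -4.1]
grip_width: 0.0367
```

```bash
python3 look.py w10 wrist side;python3 -c "
import cv2,numpy as np
a=cv2.imread('pics/w10_wrist.png')
g=lambda z,x0:cv2.resize(z[230:350,x0:x0+100],None,fx=4,fy=4,interpolation=2)
cv2.imwrite('pics/w10c.png',np.hstack([g(a,100),g(a,450)]))
b=cv2.imread('pics/w10_side.png');cv2.imwrite('pics/w10d.png',cv2.resize(b[220:360,300:440],None,fx=4,fy=4,interpolation=2))"
```

```text
15.075 [ 0.5    -0.2047  0.2101] [-3.1114  0.      3.0257] [-0.28 -0.02 -4.15] 0.036709386050446574 [ 0.39  0.45 -0.17  1.87  0.14  0.83  1.6 ] 0.025
```

View pics/w10c.png

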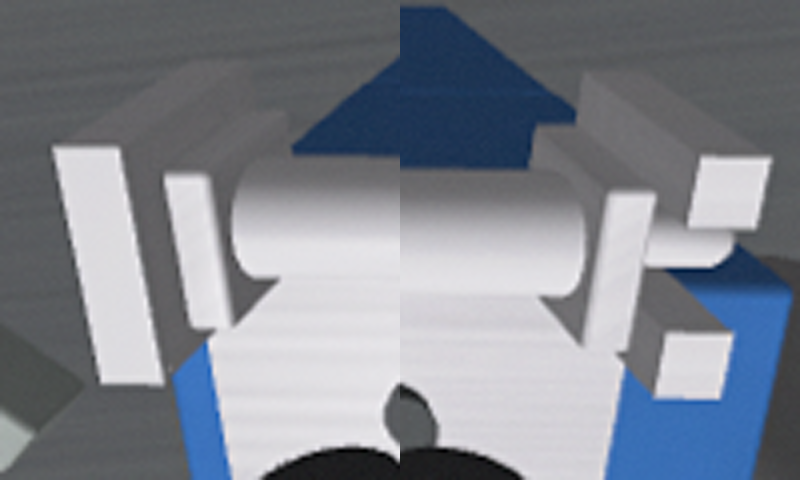

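View pics/w10d.png

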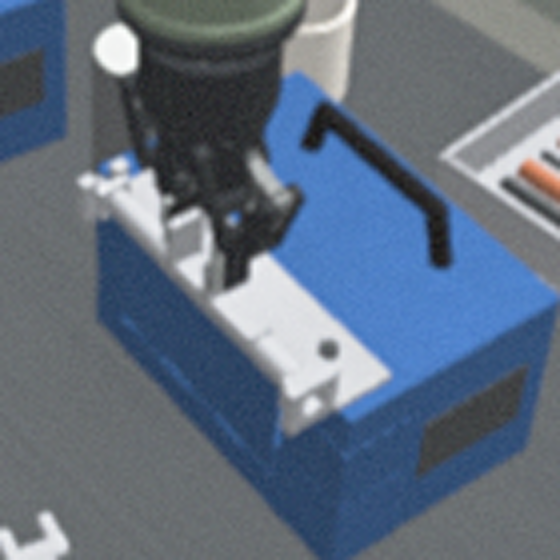

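Request:
move_arm(motion=[[[0,0,-0.5],[0,0,0]],[[0,0,-1],[0,0,0]],[[0,0,-1],[0,0,0]]])

```text
clock: 15.55
position: [0.5, -0.2047, 0.2091]
tool_rot: [-3.111, 0.0, 3.026]
force: [-0.1, -0.1, -5.4]
grip_width: 0.0367
```

Request:
move_arm(motion=[[[0,0,-0.5],[0,0,0]],[[0,0,-1],[0,0,0]],[[0,0,-1],[0,0,0]]])

```text
clock: 15.92
position: [0.5, -0.2047, 0.2081]
tool_rot: [-3.111, 0.0, 3.026]
force: [-0.0, -0.7, -4.5]
grip_width: 0.0369
```

Request:
move_arm(motion=[[[0,0,-0.5],[0,0,0]],[[0,0,-1],[0,0,0]],[[0,0,-1],[0,0,0]]])

```text
clock: 16.3
position: [0.5001, -0.2048, 0.2073]
tool_rot: [-3.111, 0.0, 3.026]
force: [-0.2, -1.6, 1.8]
grip_width: 0.0372
```

Request:
move_arm(motion=[[[0,0,0.7],[0,0,0]],[[0,0,1.2],[0,0,0]],[[0,0,1.2],[0,0,0]]])

```text
clock: 16.68
position: [0.4999, -0.2046, 0.2081]
tool_rot: [-3.112, -0.0, 3.026]
force: [-0.2, -0.1, -4.1]
grip_width: 0.0371
```

```bash
python3 look.py w11 wrist side;python3 -c "
import cv2,numpy as np
a=cv2.imread('pics/w11_wrist.png')
g=lambda z,x0:cv2.resize(z[240:340,x0:x0+70],None,fx=5.5,fy=5.5,interpolation=2)
cv2.imwrite('pics/w11c.png',np.hstack([g(a,105),g(a,480)]))
b=cv2.imread('pics/w11_side.png');cv2.imwrite('pics/w11d.png',cv2.resize(b[290:350,350:410],None,fx=9,fy=9,interpolation=2))"
```

```text
16.675 [ 0.4999 -0.2046  0.2081] [-3.1115e+00 -2.0000e-04  3.0259e+00] [-0.22 -0.11 -4.11] 0.03708483892108438 [ 0.39  0.45 -0.17  1.87  0.14  0.83  1.59] 0.025
```

View pics/w11c.png

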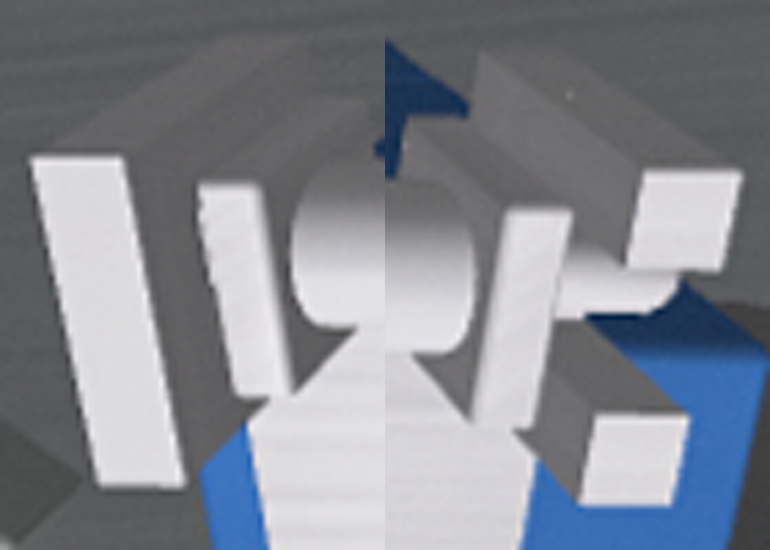

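View pics/w11d.png

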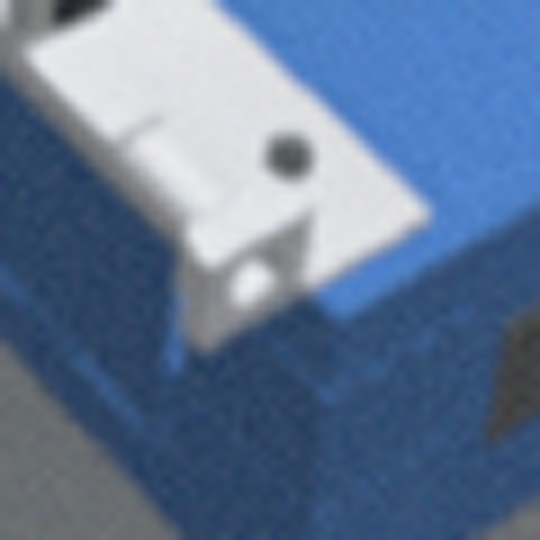

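```bash
cat > fit7.py <<'E'
from h import *
f=pickle.load(open('w11_wrist.pkl','rb'));s=f['state']
cv=lambda u,v:(u/5.5+105 if u<385 else (u-385)/5.5+480, v/5.5+240)
a,b=.0925,.1005
RT=Rn.from_euler('xyz',s['tool_rot']).as_matrix()
B=[((-.016,-b,.016),(32,158)),((-.016,-a,.016),(122,155)),((.016,-a,.016),(185,487)),((.016,-b,.016),(98,487)),
((-.016,a,.014),(645,170)),((-.016,b,.014),(742,170)),((-.007,b,.014),(722,272)),((-.007,a,.014),(627,268)),((.007,a,.014),(597,415)),((.007,b,.014),(690,415)),((.016,b,.014),(675,507)),((.016,a,.014),(578,503))]
D=[((-.011,-.09,.011),(199,184)),((.011,-.09,.011),(240,397)),((-.011,.09,.011),(573,208)),((.011,.09,.011),(535,428))]
e=lambda u,v:(u/5+245,v/5+250)
E_=[((-.012,-.019,.044),e(148,290)),((.012,-.019,.044),e(163,545)),((-.012,.019,.044),e(629,292)),((.012,.019,.044),e(619,550))]
def fit(L,U,roll=True):
    L=np.array(L);U=np.array(U)
    def P(p): return p[:3]+L@(Rn.from_euler('z',p[3])*Rn.from_euler('x',p[4])*Rn.from_euler('y',p[5])).as_matrix().T
    r=lambda p:(proj(f,P(p))-U).ravel()
    m=least_squares(r,[.5,-.2,.165,-.11,0,0]);return m.x,np.sqrt(np.mean(m.fun**2))
pb,rb=fit([x for x,_ in B],[cv(*u) for _,u in B]);print('bracket',np.round(pb,4),rb.round(2))
pd,rd=fit([x for x,_ in D],[cv(*u) for _,u in D]);print('door collars',np.round(pd,4),rd.round(2))
pd,rd=fit([x for x,_ in D+E_],[cv(*u) for _,u in D]+[u for _,u in E_]);print('door',np.round(pd,4),rd.round(2))
Rb=Rn.from_euler('z',pb[3]).as_matrix();print('door in bracket mm',np.round(1e3*Rb.T@(pd[:3]-pb[:3]),2),'rel ang',np.round(pd[3:]-pb[3:],4))
E
python3 fit7.py
```

```text
bracket [ 0.5    -0.2031  0.1645 -0.1145 -0.0017 -0.0064] 0.24
door collars [ 0.4997 -0.2039  0.1631 -0.1084  0.014   0.0174] 0.3
door [ 0.4999 -0.2034  0.1628 -0.1138  0.0018  0.0092] 0.45
door in bracket mm [-0.03 -0.33 -1.68] rel ang [0.0008 0.0035 0.0156]
```

Request:
move_arm(motion=[[[0,-0.3,0],[0,0,0]],[[0,-0.5,0],[0,0,0]],[[0,-0.5,0],[0,0,0]]], jaw=38.5)

```text
clock: 17.15
position: [0.5, -0.2052, 0.2083]
tool_rot: [-3.111, 0.0, 3.026]
force: [-0.8, 0.6, -3.9]
grip_width: 0.0386
```

Request:
move_arm(motion=[[[-0.1,-0.6,0],[0,0,0]],[[-0.1,-1,0],[0,0,0]],[[-0.1,-1,0],[0,0,0]]], jaw=40.5)

```text
clock: 17.52
position: [0.4999, -0.2063, 0.2083]
tool_rot: [-3.111, 0.0, 3.026]
force: [-0.6, 0.9, -4.1]
grip_width: 0.0402
```

Request:
move_arm(motion=[[[-0.1,-0.6,0],[0,0,0]],[[-0.1,-1,0],[0,0,0]],[[-0.1,-1,0],[0,0,0]]], jaw=42.5)

```text
clock: 17.9
position: [0.4998, -0.2072, 0.2083]
tool_rot: [-3.111, 0.0, 3.026]
force: [-0.7, 1.1, -3.3]
grip_width: 0.0425
```

```bash
cat > v.py <<'E'
import sys,cv2,numpy as np
n=sys.argv[1]
a=cv2.imread(f'pics/{n}_wrist.png')
g=lambda z,x0:cv2.resize(z[240:340,x0:x0+70],None,fx=5.5,fy=5.5,interpolation=2)
cv2.imwrite(f'pics/{n}c.png',np.hstack([g(a,105),g(a,480)]))
b=cv2.imread(f'pics/{n}_side.png');cv2.imwrite(f'pics/{n}d.png',cv2.resize(b[290:350,350:410],None,fx=9,fy=9,interpolation=2))
E
python3 look.py w12 wrist side; python3 v.py w12
```

```text
17.9 [ 0.4998 -0.2072  0.2083] [-3.1114  0.      3.0257] [-0.7   1.1  -3.26] 0.04249643483101207 [ 0.4   0.45 -0.17  1.87  0.14  0.83  1.6 ] 0.025
```

View pics/w12c.png

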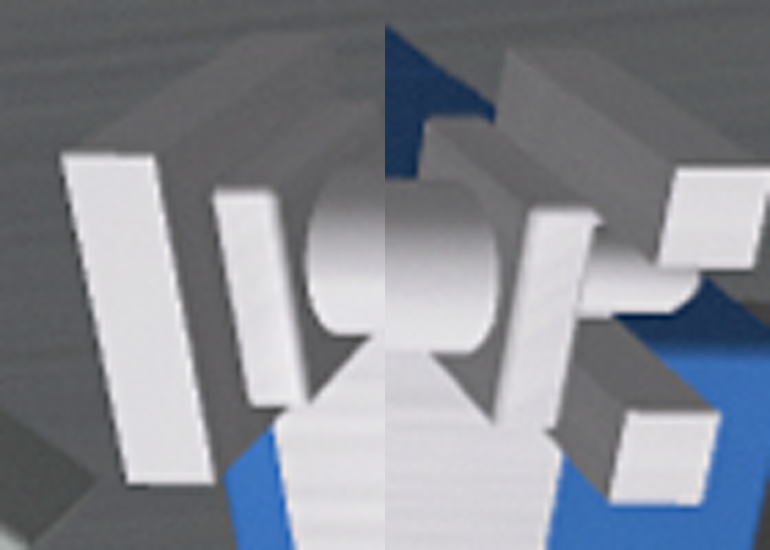

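View pics/w12d.png

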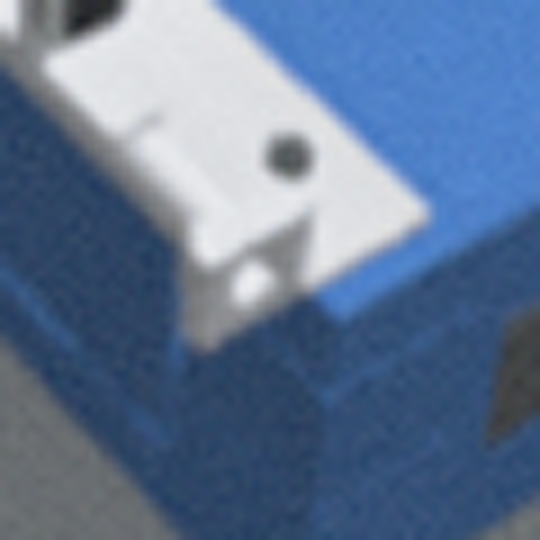

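```bash
sed -e "s/w11_wrist/w12_wrist/" -e "s/^B=.*/B=[((-.016,-b,.016),(62,157)),((-.016,-a,.016),(155,154)),((.016,-a,.016),(215,484)),((.016,-b,.016),(128,484)),/" -e "s/^((-.016,a,.014).*/((-.016,a,.014),(677,168)),((-.016,b,.014),(772,168)),((-.007,b,.014),(754,270)),((-.007,a,.014),(659,266)),((.007,a,.014),(627,411)),((.007,b,.014),(721,411)),((.016,b,.014),(705,505)),((.016,a,.014),(610,502))]/" -e "s/^D=.*/D=[((-.011,-.09,.011),(213,192)),((.011,-.09,.011),(252,406)),((-.011,.09,.011),(597,212)),((.011,.09,.011),(557,430))]/" -e "s/D+E_/D/;s/\]+\[u for _,u in E_\]/]/" fit7.py > fit8.py; python3 fit8.py;sed -e "s/D+E_/D/;s/\]+\[u for _,u in E_\]/]/" fit7.py>fit7b.py;python3 fit7b.py
```

```text
bracket [ 0.5    -0.2031  0.1645 -0.1139 -0.0008 -0.0056] 0.26
door collars [ 0.5    -0.2044  0.1639 -0.113  -0.0009  0.0196] 0.36
door [ 0.5    -0.2044  0.1639 -0.113  -0.0009  0.0196] 0.36
door in bracket mm [ 0.13 -1.28 -0.53] rel ang [ 0.0009 -0.0001  0.0252]
bracket [ 0.5    -0.2031  0.1645 -0.1145 -0.0017 -0.0064] 0.24
door collars [ 0.4997 -0.2039  0.1631 -0.1084  0.014   0.0174] 0.3
door [ 0.4997 -0.2039  0.1631 -0.1084  0.014   0.0174] 0.3
door in bracket mm [-0.19 -0.85 -1.44] rel ang [0.0061 0.0157 0.0239]
```

Request:
move_arm(motion=[[[-0.1,-0.5,0],[0,0,0]],[[-0.1,-0.9,0],[0,0,0]],[[-0.1,-0.9,0],[0,0,0]]], jaw=44.5)

```text
clock: 18.38
position: [0.4997, -0.2081, 0.2083]
tool_rot: [-3.111, 0.0, 3.026]
force: [0.0, 0.6, -4.0]
grip_width: 0.0448
```

Request:
move_arm(motion=[[[-0.1,-0.5,0],[0,0,0]],[[-0.1,-0.9,0],[0,0,0]],[[-0.1,-0.9,0],[0,0,0]]], jaw=46.5)

```text
clock: 18.75
position: [0.4996, -0.2091, 0.2083]
tool_rot: [-3.111, 0.0, 3.026]
force: [-0.2, 0.7, -4.4]
grip_width: 0.0467
```

```bash
python3 look.py w13 wrist side; python3 v.py w13
```

```text
18.75 [ 0.4996 -0.2091  0.2083] [-3.1114  0.      3.0257] [-0.21  0.67 -4.41] 0.0467466294954246 [ 0.4   0.45 -0.17  1.87  0.14  0.83  1.6 ] 0.025
```

View pics/w13c.png

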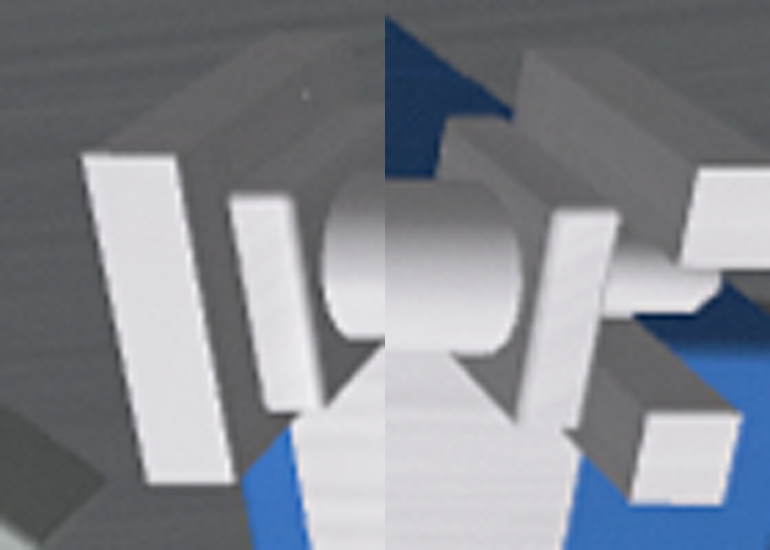

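View pics/w13d.png

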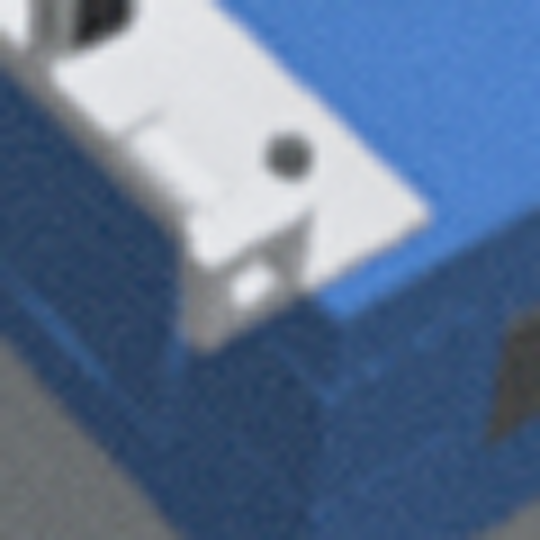

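Request:
move_arm(motion=[[[-0.1,-0.6,-0.5],[0,0,0]],[[-0.1,-1.2,-1],[0,0,0]],[[-0.1,-1.2,-1],[0,0,0]]], jaw=49)

```text
clock: 19.23
position: [0.4995, -0.2102, 0.2073]
tool_rot: [-3.112, 0.0, 3.026]
force: [0.7, 0.5, -2.7]
grip_width: 0.0488
```

Request:
move_arm(motion=[[[-0.1,-0.6,-0.5],[0,0,0]],[[-0.1,-1.2,-1],[0,0,0]],[[-0.1,-1.2,-1],[0,0,0]]], jaw=51)

```text
clock: 19.6
position: [0.4993, -0.2115, 0.2062]
tool_rot: [-3.111, -0.0, 3.026]
force: [0.1, 0.1, -2.6]
grip_width: 0.051
```

```bash
python3 look.py w14 wrist side; python3 v.py w14
```

```text
19.6 [ 0.4993 -0.2115  0.2062] [-3.1114 -0.      3.0257] [ 0.14  0.14 -2.58] 0.05096402618158321 [ 0.4   0.45 -0.17  1.87  0.14  0.83  1.61] 0.025
```

View pics/w14c.png

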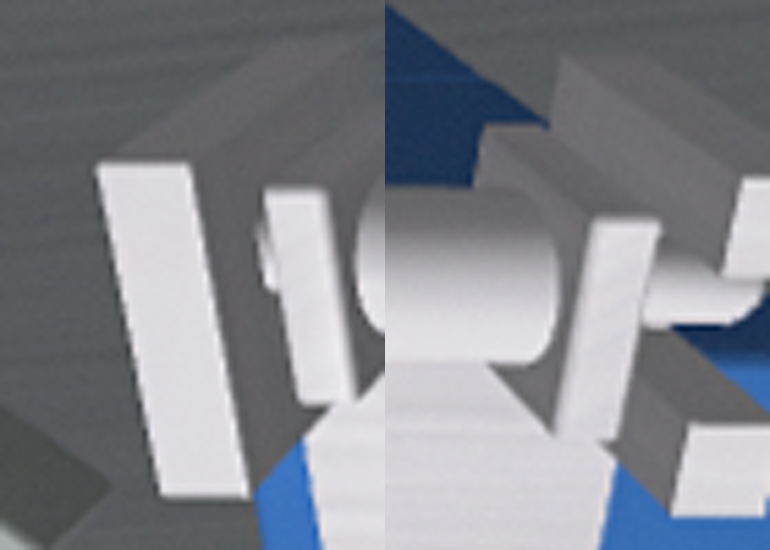

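View pics/w14d.png

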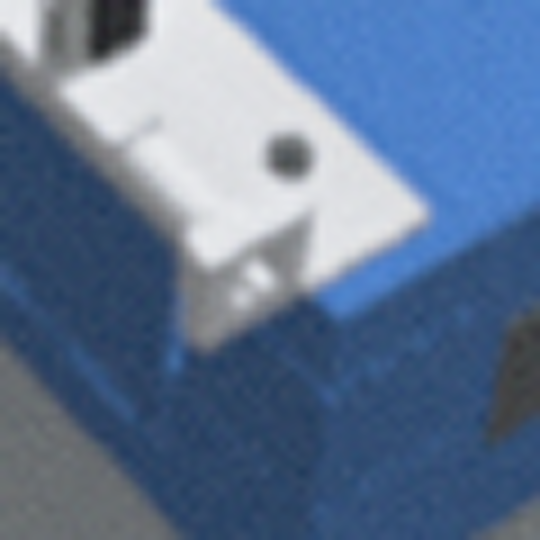

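View pics/w14_wrist.png

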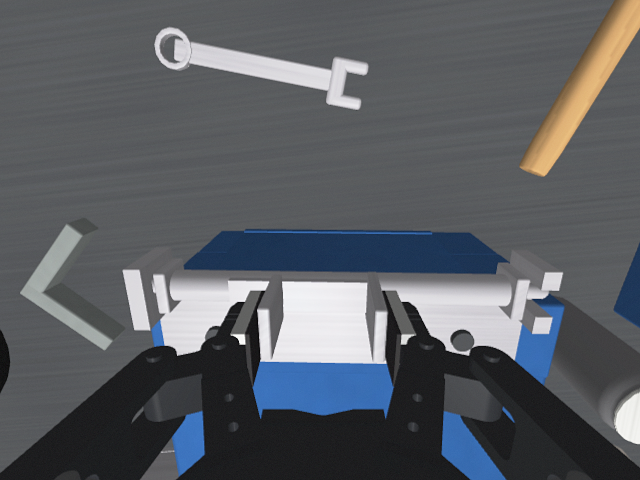

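Request:
move_arm(motion=[[[0,0,-0.5],[0,0,0]],[[0,0,-1],[0,0,0]],[[0,0,-1],[0,0,0]]])

```text
clock: 20.08
position: [0.4995, -0.2115, 0.2056]
tool_rot: [-3.111, 0.001, 3.026]
force: [-1.0, 0.7, 2.6]
grip_width: 0.0512
```

Request:
move_arm(motion=[[[-0.1,-0.6,0],[0,0,0]],[[-0.1,-1,0],[0,0,0]],[[-0.1,-1,0],[0,0,0]]], jaw=53)

```text
clock: 20.45
position: [0.4994, -0.2122, 0.2053]
tool_rot: [-3.112, 0.0, 3.026]
force: [0.7, 3.0, 1.2]
grip_width: 0.0533
```

Request:
move_arm(motion=[[[0,0,0],[0,0,0]],[[0,0,0],[0,0,0]],[[0,0,0],[0,0,0]],[[0,0,0],[0,0,0]]], jaw=58)

```text
clock: 20.95
position: [0.4992, -0.2125, 0.2053]
tool_rot: [-3.111, 0.0, 3.026]
force: [0.2, 0.6, 0.5]
grip_width: 0.0579
```

Request:
move_arm(motion=[[[0,0,0],[0,0,0]],[[0,0,0],[0,0,0]],[[0,0,0],[0,0,0]],[[0,0,0],[0,0,0]]], jaw=80)

```text
clock: 21.45
position: [0.4993, -0.2124, 0.2053]
tool_rot: [-3.111, 0.0, 3.026]
force: [0.5, -0.1, 0.5]
grip_width: 0.0803
```

```bash
python3 look.py w15 wrist side; python3 v.py w15
```

```text
21.45 [ 0.4993 -0.2124  0.2053] [-3.1114e+00  1.0000e-04  3.0257e+00] [ 0.48 -0.06  0.51] 0.08031288340486283 [ 0.4   0.45 -0.17  1.87  0.14  0.82  1.61] 0.025
```

View pics/w15_wrist.png

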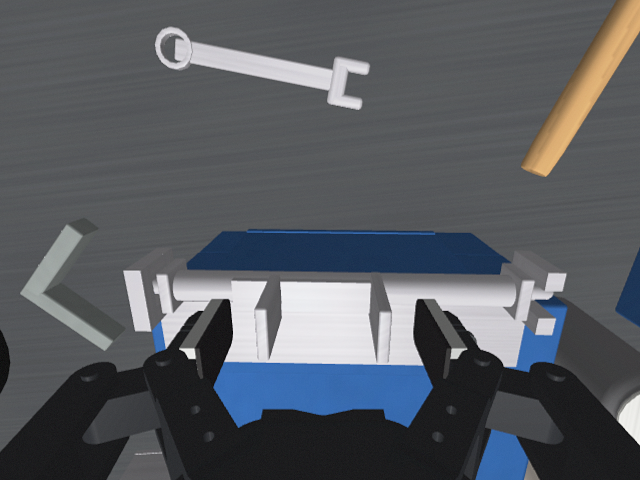

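View pics/w15d.png

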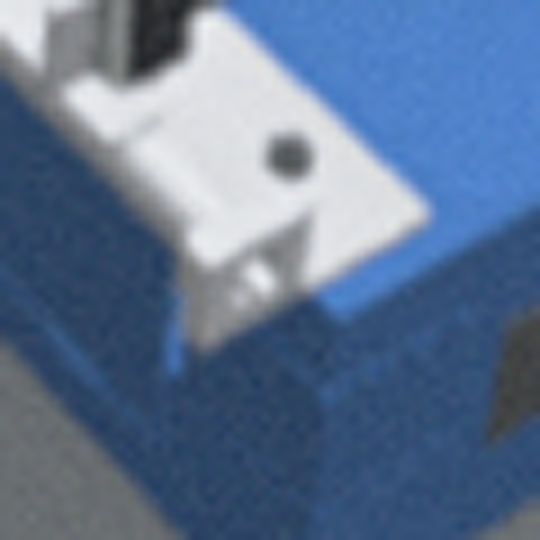

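Request:
move_arm(motion=[[[0,0,5],[0,0,0]],[[0,0,15],[0,0,0]],[[0,0,35],[0,0,0]],[[0,0,60],[0,0,0]],[[0,0,90],[0,0,0]],[[0,0,110],[0.03,-0.0034,0]],[[0,0,120],[0.03,-0.0034,0]],[[0,0,120],[0.03,-0.0034,0]],[[0,0,120],[0.03,-0.0034,0]]])

```text
clock: 22.68
position: [0.499, -0.2122, 0.3246]
tool_rot: [-3.141, -0.001, 3.026]
force: [0.3, 0.4, -0.5]
grip_width: 0.0798
```

```bash
python3 look.py w16 wrist side scene; python3 - <<'E'
import cv2,numpy as np
a=cv2.imread('pics/w16_wrist.png')
g=lambda x0:cv2.resize(a[190:290,x0:x0+160],None,fx=4.8,fy=4.8,interpolation=2)
cv2.imwrite('pics/w16c.png',np.vstack([g(180),g(310)])[:,:780]) if 0 else None
cv2.imwrite('pics/w16l.png',g(180));cv2.imwrite('pics/w16r.png',g(310))
b=cv2.imread('pics/w16_side.png');c=cv2.imread('pics/w16_scene.png')
cv2.imwrite('pics/w16d.png',cv2.resize(b[230:350,310:420],None,fx=5,fy=5,interpolation=2))
cv2.imwrite('pics/w16s.png',cv2.resize(c[170:300,170:310],None,fx=4.5,fy=4.5,interpolation=2))
E
```

```text
22.675 [ 0.499  -0.2122  0.3246] [-3.1415e+00 -1.1000e-03  3.0261e+00] [ 0.32  0.41 -0.53] 0.079758216429404 [ 0.44  0.33 -0.19  1.73  0.07  1.1   1.68] 0.025
```

View pics/w16l.png

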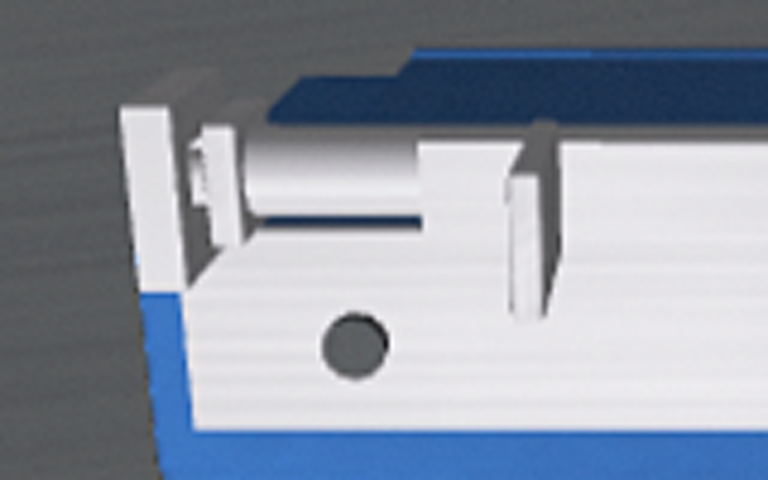

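View pics/w16r.png

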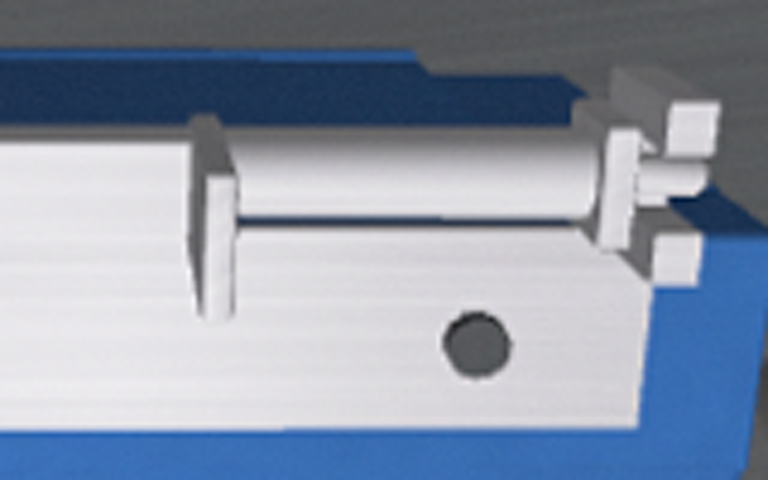

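View pics/w16d.png

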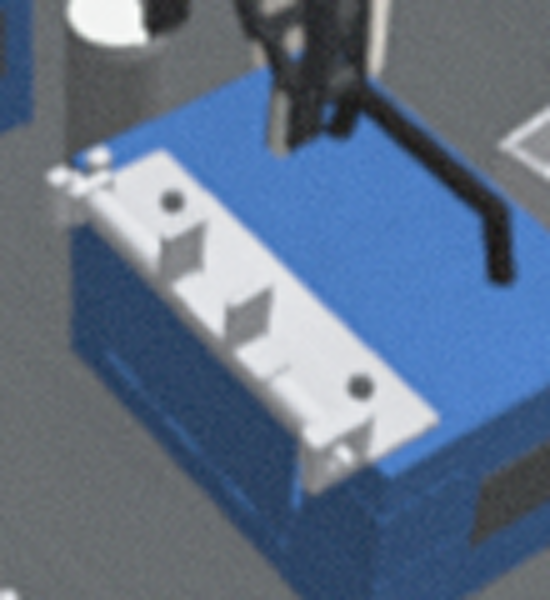

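View pics/w16s.png

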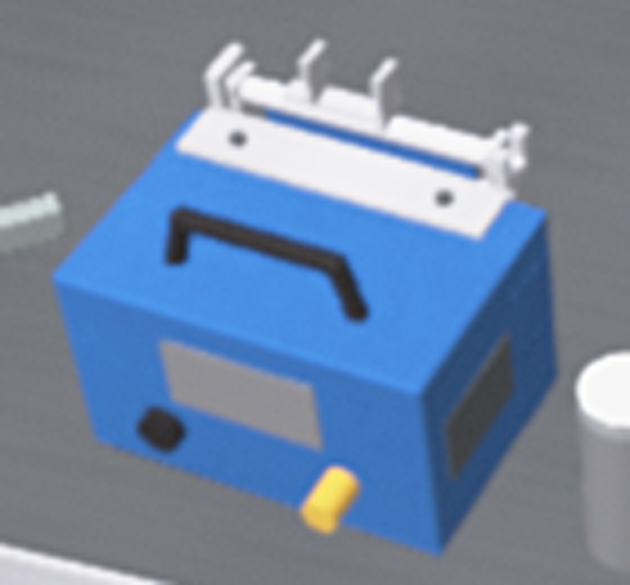

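Request:
move_arm(motion=[[[0,0,15],[0,0,0]],[[0,0,30],[0,0,0]],[[0,0,30],[0,0,0]],[[0,0,30],[0,0,0]],[[0,0,30],[0,0,0]],[[0,0,30],[0,0,0]]])

```text
clock: 23.58
position: [0.4992, -0.2124, 0.355]
tool_rot: [3.141, -0.001, 3.026]
force: [0.2, -0.6, -0.0]
grip_width: 0.0797
```

```bash
cat > fin.py <<'E'
from workcell import *
from h import *
f=grab_frame('scene');g=pickle.load(open('w16_scene.pkl','rb'))
f2=grab_frame('side');g2=pickle.load(open('w16_side.pkl','rb'))
for a,b,(r,c) in ((f,g,(slice(175,215),slice(205,295))),(f2,g2,(slice(255,345),slice(315,390)))):
    d=np.abs(a['frame'][r,c].astype(int)-b['frame'][r,c]).max(2);print(d.mean(),(d>40).sum())
f0=pickle.load(open('f0.pkl','rb'))['scene']
d=np.abs(f['frame'].astype(int)-f0['frame']).max(2)>50
n,l,st,ce=cv2.connectedComponentsWithStats(d.astype(np.uint8))
print([s.tolist() for s in st[1:] if s[4]>25])
job_done()
E
python3 fin.py
```

```text
1.2194444444444446 0
4.667407407407407 56
[[186, 0, 8, 22, 155], [197, 0, 70, 144, 4225], [270, 0, 79, 127, 5925], [342, 0, 65, 112, 1823], [342, 56, 4, 22, 37], [345, 88, 16, 10, 56], [282, 126, 39, 12, 309], [317, 142, 9, 13, 74], [283, 153, 35, 12, 107], [290, 154, 38, 78, 859], [221, 179, 62, 31, 570], [373, 202, 69, 36, 700]]
the job is handed in; nothing more can be done
```

I took the door off the old feeder, hung it on the new feeder's bracket, and handed the job in at about 24 s of the 58 s allowed. No verdict was reported.

- **Which door:** the larger door was the one hung on the right-hand feeder in the scene picture, at pixel (398, 215). The smaller look-alike stood free at (502, 253), and I left it alone.
- **The carry:** with the pin pinched in, the door came off tilted by about 0.03 rad in the jaws. I turned the tool to level it over the new bracket.
- **Bracket position:** the wrist picture put the new bracket about 8 mm to -y of where the case suggests.
- **Seating:** the door went between the lugs at the first try with no landing on a lug. I let the pin out in small steps. The force readings changed by no more than about 8 N.

**Last checks:**
- **Pin:** the distance over the two finger plates matches the fully-out width seen on the old feeder, and the pin shows in the holed lug.
- **Seat:** the stub sits in the slot, and the door looks level and upright.
- **Stillness:** the scene view of the door was unchanged over the last 0.9 s. The side view did change a little (56 pixels); I put that down to the arm moving up in that view, but did not check it.
- **Other things on the bench:** comparing first and last scene pictures, only the arm and the door areas had changed.

**Disagreement:** picture fits put the door's axis 0.5 to 1.7 mm below the bracket's axis during seating, which I put down to calibration. I relied on the felt contact for the height, and did not measure the final height separately.

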